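# Roll the shaft blank into the V-block and bring it up to the end stop

## Task

Roll the aluminium shaft blank along the bench with your fingers, up the blue run-on wedge and into the steel V-block, then push on its end face until it is home against the brass end stop. Its surface is finished, so do not pick it up or squeeze it: only push it, steadily and gently, and leave it lying seated in the V. Leave everything else on the bench where it is.

Things in the scene. Friction and masses are not known exactly. Their poses are not given: they have to be found in the camera images.
- blank: Smooth, lightly oiled round aluminium bar, 50 mm diameter, 160 mm long, 0.65 to 1.1 kg. Origin on its axis half-way along (25 mm up on the bench); own x along the bar, y and z turn as it rolls. Starts on the bench on the wedge side of the V-block, up to 0.2 rad askew to the V and 15 to 42 mm short of home along it. Rolls square to its own axis, runs on if struck; friction about 0.3 on everything.
- vblock: V-block, run-on wedge and end stop, all fixed to the bench. Origin on the bench top under the V's centre line; z up, x along the V towards the stop, y across it towards the wedge. Block and wedge run from x = -65 to +65 mm. Grey steel 90 degree V; its high flank on the -y side rises to 34 mm at y = -38 mm, with a flat top to y = -58 mm. Bystanders stand behind it and beyond the stop.
- v_seat (a point): Where the middle of the blank's axis lies when it is seated and home: x = 0, y = 0, 31 mm above the bench in the V-block's frame (its underside then 6 mm up, both flanks touching it).
- lip (a point): Top edge of the V's low flank, in the middle of its length: x = 0, y = +21 mm, 16.5 mm high in the V-block's frame. From here the block is flat to y = +36 mm, where the wedge begins. A blank passing this edge drops 10 mm into the V by itself.
- wedge_toe (a point): Foot of the blue painted run-on wedge, in the middle of its width: x = 0, y = +140 mm, on the bench. From y = +36 mm (16.5 mm high) it falls evenly to here, about 9 degrees. A blank let go on it rolls back down.
- stop_face (a point): Centre of the face of the brass stop button, 20 mm diameter, facing -x: at x = +80 mm, y = 0, 31 mm high in the V-block's frame. The blank's end face touches it when home. Behind it a bracket from x = 96 to 112 mm, 50 mm wide, 61 mm high. Sliding the seated blank along the V takes about 2 to 6 N.
- spanner: Bystander: flat steel spanner 190 mm long, lying beyond the wedge on the stop's side. Origin at its middle, on the bench.
- brass_slug: Bystander: brass round 32 mm diameter, 55 mm high, standing behind the high flank. Origin at its foot.
- collar: Bystander: dark steel collar 56 mm diameter, 22 mm high, lying flat behind the high flank near the stop. Origin at its foot.
- oil_bottle: Bystander: green oil bottle, 60 mm diameter, 150 mm high, standing beyond the blank. Origin at its foot.
- hammer: Bystander: hammer 270 mm long with a wooden handle, lying on the left. Origin at its middle, on the bench.
- height_gauge: Bystander: marking-out height gauge, foot 85 x 55 mm, 240 mm high, standing on the right. Origin under its foot.
- screwdriver: Bystander: screwdriver 190 mm long with a yellow handle, lying on the right. Origin at its middle, on the bench.
There are look-alikes about, which are no part of the job. Of the things like the blank, leave any that is red; of the rest the smaller one is meant.

How it is judged:
By the outcome, as a careful person would: the job done as asked, in the order asked, and still so for the second after the job is handed in, with the robot touching nothing.
It also fails if it takes over 67 s, if anything falls off the work surface, if the arm or the gripper's body presses on something with over 40 N, if the wrist force passes 120 N, or if a joint passes its speed limit or range.

## Robot

A 6-joint arm with a two-finger parallel gripper is mounted at the origin on the work surface. World frame = base frame: x ahead of the robot, y to its left, z up, the work surface at z = 0. Lengths are in m, angles in rad, forces in N, time in s.
With the tool pointing down it reaches from about 0.275 to 0.85 m from the base axis. Payload 5.2 kg.
Tool frame: the origin (TCP) lies at the very end of the fingers, on their centre line; the grasp point (between the pads) lies 19 mm behind it (bot.tcp_to_grasp is the z of the grasp point in the tool frame, in m); z points along the fingers, x is the direction in which the jaws open and shut, and the axes are right-handed (so a half turn about z gives the same grasp; the last joint's range is limited). The gripper opens to 85 mm and grips with 20 to 120 N. Pads are 22 mm wide; open, the fingers measure 114 mm over their backs; the gripper's body (76 mm by 85 mm) begins 54 mm behind the grasp point. The pads swing forward as they close: fully open they stand 13 mm farther back than shut.
Start: joints at [1.109, 0.259, 1.535, -0, 1.348, -0.203], TCP at [0.141, 0.532, 0.231] pointing down, gripper open.
Joint ranges: [-3.14, 3.14], [-0.91, 2.08], [0.19, 2.58], [-1.22, 4.36], [0.22, 2.71], [-3.12, 3.12]. Speed limits (rad/s): [2.57, 2.57, 3.14, 3.14, 3.14, 3.14].

## Interface

Orientations are given as a unit quaternion [w, x, y, z].
In Python, from bench import bot, read_camera gives the robot as it stands.
- The arm moves only by the shell command python3 -m creep 'ROWS' [FORCE]. ROWS is JSON, a list of rows, each an object of numbers: "tx", "ty", "tz": the shift along the tool's x, y, z in mm; "ax", "ay", "az": the turn, a rotation vector about the tool's x, y, z in rad; "claw": the finger opening in mm, from 0 to 85.4. In form: [{"tx": .., "ty": .., "tz": .., "ax": .., "ay": .., "az": .., "claw": ..}, ...]. A call has exactly 5 rows; each row is the pose to reach, as a shift and turn from the pose commanded when the call began, along the tool's axes at that moment; what a row does not reach only later rows make up. A row lasts 1/8 s, in which the tool goes at most 62.5 mm and 10.7 degrees, less where a joint would pass 70% of its speed; a pose out of reach is approached as far as the arm can. A call with a gripper value outside its range is refused whole. The fingers move at their own pace and stop on an object; FORCE is the grip in N (left out, the last holds). Time passes only in rows, so rows that repeat a pose let the fingers close, or fill a call up. It gives the time, the measured TCP pose, the force and the opening at its end, in the units of the state.
- bot.state(): the state, without advancing time (a new reading comes with each control period).
- read_camera(name): name is "scene" or "top"; returns a dict with "img" (480x640x3 uint8, red, green, blue), "fx", "fy", "cx", "cy" (pixels), "k1" (the pictures are not rectified: a ray, as slopes to the right and down, at radius r is drawn at 1 + k1 r^2 times it, then the intrinsics apply), "R" (3x3) and "t" (3): a world point X has camera coordinates R X + t. Camera axes: x right, y down, z forward; pixel columns grow to the right and rows downward; lengths in m; the calibration is good to about 2 mm. A picture is of the moment at which its call begins. There is no depth.
- bot.hand_in(): hands the job in, once; it reports no verdict.
The state is a dict: "time": time; "joints": joint angles; "qvel": joint speeds; "joint_efforts": joint torques, N m; "position": TCP position; "ee_rot": TCP orientation; "contact_force": force on the tool from outside, world axes, zero at the start; "moment": the same for the moment, N m; "gripper_width": opening from 0.0 (shut) to 1.0 (fully open).
Only numpy, scipy, OpenCV 4.12 (cv2) and the standard library are available. Lean on these libraries where they do the work, as an engineer would, in place of code of your own. Each camera call takes 0.05 s, during which the arm holds its last target.

## Working session

There is one attempt and no reset: what is moved stays moved. The work goes in short steps, Python scripts to look and compute and a shell command to move; the robot and the scene stay as the last step left them, time stands still between calls to the robot, and variables do not carry over. Pictures are saved under pics/ and viewed, and the job is handed in when it is done.

```bash
ls; mkdir -p pics; cat > look.py <<'E'
import sys,cv2
from bench import bot,read_camera
import pickle
tag=sys.argv[1]
for n in sys.argv[2:]:
    c=read_camera(n); pickle.dump(c,open(f'pics/{n}_{tag}.pkl','wb'))
    cv2.imwrite(f'pics/{n}_{tag}.png',c['img'][:,:,::-1])
    print(n,c['fx'],c['cx'],c['k1'],c['R'].tolist() if hasattr(c['R'],'tolist') else c['R'],c['t'])
s=bot.state();print(s['time'],s['position'],s['ee_rot'],s['contact_force'],s['gripper_width'])
E
python3 look.py a scene top
```

```text
pics
scene 581.6719762776369 319.5642768184482 -0.10293767460402344 [[0.4017486840440297, 0.915737061379268, -0.0048609963333734124], [0.6252111901886663, -0.2781610987969304, -0.7292032438072088], [-0.6691105757135822, 0.28991729429709273, -0.6842799134387123]] [-0.19954569 -0.29432425  1.78854448]
top 545.4763257878791 317.0554513624211 -0.16785516429812908 [[-0.006084275048526951, -0.999953461410715, -0.0074870962237645515], [-0.9955065426528429, 0.00676441315293149, -0.09445086685721751], [0.09449711705929054, 0.006878788223697899, -0.995501369732888]] [1.94309384e-04 5.44905014e-01 1.59338758e+00]
0.1 [0.14050597 0.53127263 0.23056308] [ 3.43040491e-04  7.92442655e-01  6.09945878e-01 -7.40089549e-04] [-0.5943695  -0.57188075 -0.22621109] 1.001938321809773
```

View pics/scene_a.png

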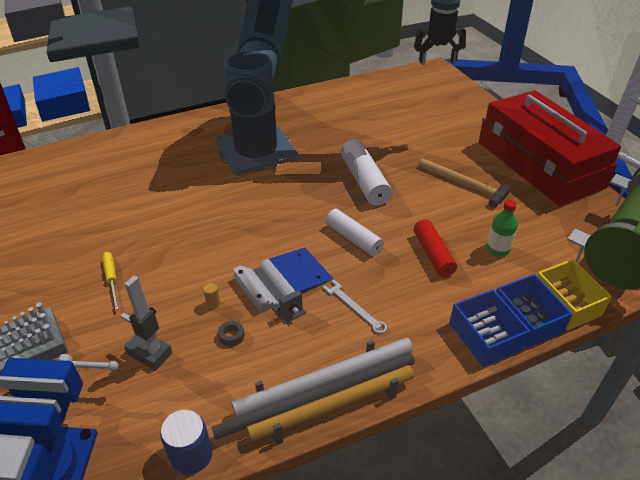

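View pics/top_a.png

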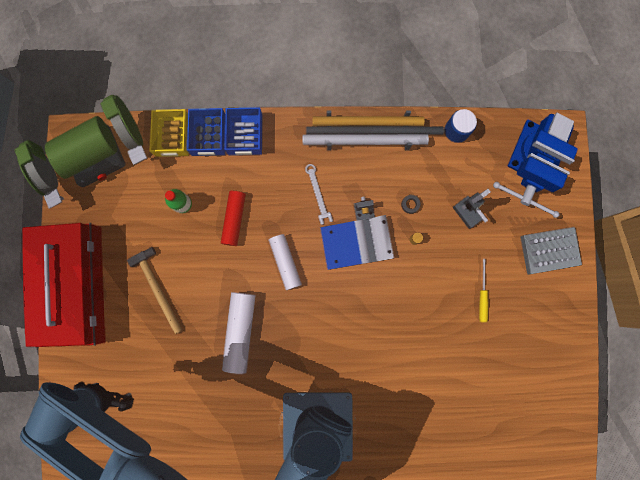

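The blank is the smaller white bar, at about (285,262) in the top view. The larger white one at (239,332) and the red one at (232,218) are look-alikes. The wedge and V are at about (358,242), with the stop at (365,207) towards +x world.

```bash
cat > h.py <<'E'
import cv2,numpy as np,pickle
def K(c): return np.array([[c['fx'],0,c['cx']],[0,c['fy'],c['cy']],[0,0,1.]])
def ray(c,uv):
    p=cv2.undistortPoints(np.array(uv,float).reshape(-1,1,2),K(c),np.array([c['k1'],0,0,0.])).reshape(-1,2)
    R=np.array(c['R']);d=np.c_[p,np.ones(len(p))]@R
    return -R.T@np.array(c['t']),d
def onz(c,uv,z):
    o,d=ray(c,uv);return o+d*((z-o[2])/d[:,2])[:,None]
def proj(c,X):
    return cv2.projectPoints(np.array(X,float).reshape(-1,1,3),cv2.Rodrigues(np.array(c['R']))[0],np.array(c['t'],float),K(c),np.array([c['k1'],0,0,0.]))[0].reshape(-1,2)
def load(n,t): return pickle.load(open(f'pics/{n}_{t}.pkl','rb'))
E
python3 - <<'E'
import cv2
a=cv2.imread('pics/top_a.png')[190:305,255:415];cv2.imwrite('pics/crop_top.png',cv2.resize(a,None,fx=5,fy=5,interpolation=cv2.INTER_CUBIC))
a=cv2.imread('pics/scene_a.png')[200:330,225:395];cv2.imwrite('pics/crop_scene.png',cv2.resize(a,None,fx=4.6,fy=4.6,interpolation=cv2.INTER_CUBIC))
E
```

```text
(no output)
```

View pics/crop_top.png

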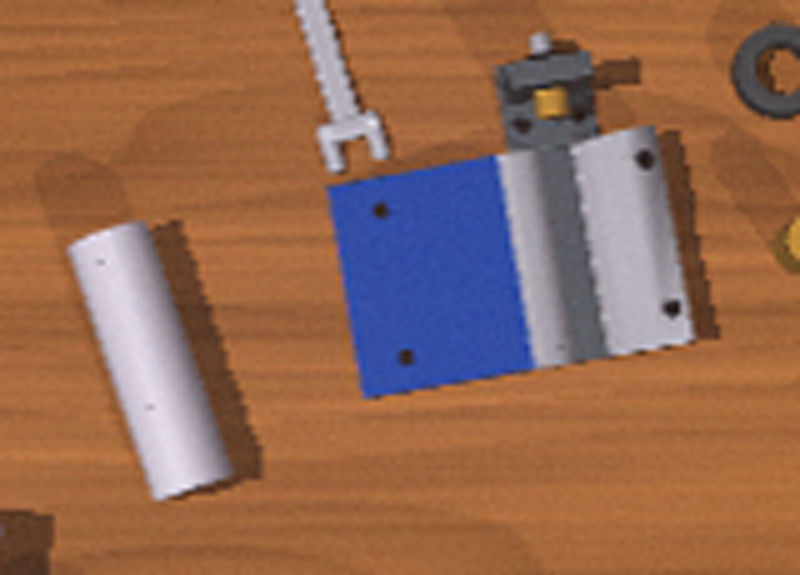

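View pics/crop_scene.png

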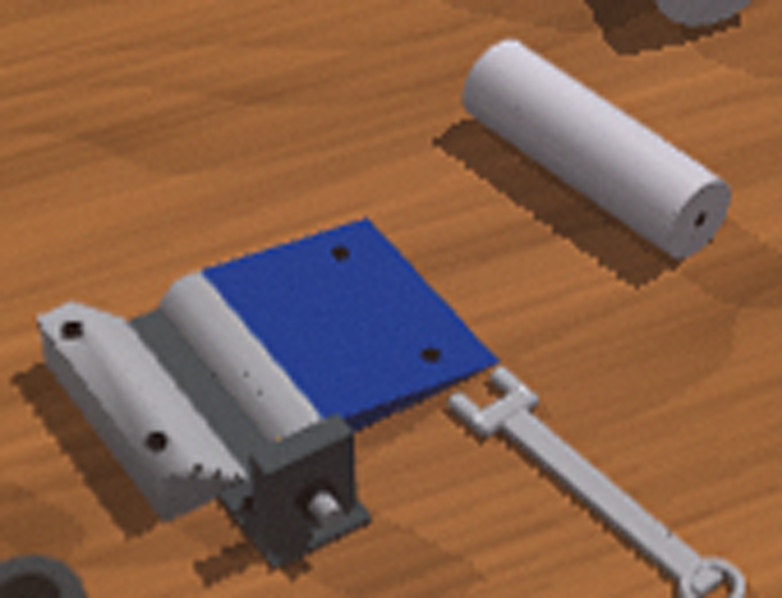

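```bash
cat > meas.py <<'E'
import sys
from h import *
tag=sys.argv[1] if len(sys.argv)>1 else 'a'
def blue(c,box):
    h=cv2.cvtColor(c['img'],cv2.COLOR_RGB2HSV);m=cv2.inRange(h,(108,120,60),(125,255,255))
    M=np.zeros_like(m);x0,y0,x1,y1=box;M[y0:y1,x0:x1]=m[y0:y1,x0:x1]
    M=cv2.morphologyEx(M,cv2.MORPH_CLOSE,np.ones((7,7),np.uint8))
    k=max(cv2.findContours(M,0,cv2.CHAIN_APPROX_NONE)[0],key=cv2.contourArea)
    q=cv2.approxPolyDP(k,4,True).reshape(-1,2);return q.astype(float),k
def rig(P,Q):
    p,q=P.mean(0),Q.mean(0);U,_,V=np.linalg.svd((P-p).T@(Q-q));R=V.T@U.T
    return R,q-R@p
if __name__=='__main__':
    c=load('top',tag);q,k=blue(c,(310,205,385,280));print('top',q.tolist())
    s=load('scene',tag);q2,_=blue(s,(255,235,345,300));print('scene',q2.tolist())
    for n,cc in(('top',c),('scene',s)):print(n,'cam',ray(cc,[[0,0]])[0])
    h=cv2.cvtColor(c['img'],cv2.COLOR_RGB2HSV);m=cv2.inRange(h,(0,0,110),(179,60,255))
    M=np.zeros_like(m);M[228:295,262:308]=m[228:295,262:308]
    k=max(cv2.findContours(M,0,cv2.CHAIN_APPROX_NONE)[0],key=cv2.contourArea)
    r=cv2.minAreaRect(k);print('blank',r,cv2.boxPoints(r).tolist())
    W=onz(c,k.reshape(-1,2),.025)[:,:2].astype(np.float32)
    r=cv2.minAreaRect(W);print(r)
E
python3 meas.py
```

```text
top [[353.0, 221.0], [321.0, 227.0], [328.0, 268.0], [361.0, 263.0]]
scene [[270.0, 258.0], [295.0, 290.0], [302.0, 292.0], [332.0, 278.0], [305.0, 248.0]]
top cam [ 0.39188716 -0.01445224  1.63768772]
scene cam [ 1.46091606 -0.41766815  1.00827287]
blank ((284.6499938964844, 261.45001220703125), (54.391170501708984, 16.76007080078125), 71.56505584716797) [[268.0999755859375, 238.3000030517578], [284.0, 233.00001525878906], [301.20001220703125, 284.60003662109375], [285.29998779296875, 289.9000244140625]]
((0.49230045080184937, 0.09322051703929901), (0.1619950830936432, 0.04963294044137001), 18.443750381469727)
```

```bash
cat > vb.py <<'E'
from h import *;from scipy.optimize import least_squares
from meas import blue
P=np.array([[65,140,0],[-65,140,0],[65,36,16.5],[-65,36,16.5]])/1000
c=load('top','a');s=load('scene','a')
qt=np.array([[320.5,227],[328,268.7],[353.5,221],[361.5,263]]);
qs=np.array([[332.5,278],[305,247.5],[294.5,291],[269.5,258]])
def w(p,P=P):
    C,S=np.cos(p[2]),np.sin(p[2]);return P@np.array([[C,S,0],[-S,C,0],[0,0,1]])+[p[0],p[1],0]
for name,L in(('top',[(c,qt)]),('scene',[(s,qs)]),('both',[(c,qt),(s,qs)])):
    f=lambda p:np.concatenate([(proj(k,w(p))-q).ravel() for k,q in L])
    r=least_squares(f,[.53,-.12,.17]);print(name,r.x,np.round(r.fun,1))
V=r.x
def tov(X):
    C,S=np.cos(V[2]),np.sin(V[2]);d=np.asarray(X)[...,:2]-V[:2];return np.c_[d@[C,S],d@[-S,C]]*1000
if __name__=='__main__':
    print('stop face top px expected',proj(c,w(V,np.array([[.08,0,.031]]))),proj(s,w(V,np.array([[.08,0,.031]]))))
    b=np.array([0.4923,0.0932]);e=np.array([np.cos(.322),np.sin(.322)])*.08
    print('blank in V',tov(np.array([b-e,b,b+e])))
    print('blank px check scene',proj(s,[[*(b+e),.025],[*(b-e),.025]]),proj(c,[[*(b+e),.025],[*(b-e),.025]]))
E
python3 vb.py
```

```text
top [ 0.55629247 -0.16118929  0.16534327] [-0.5 -0.  -0.6  0.6  0.7 -0.6  0.4  0. ]
scene [ 0.55572439 -0.15828645  0.13803512] [ 0.5  0.8  0.2 -0.7  0.4  0.2 -1.2 -0.5]
both [ 0.55603642 -0.15939201  0.15065571] [-0.9 -0.7 -1.6  0.1  0.4 -0.7 -0.6  0.   0.1  0.4 -0.7 -0.8  0.2  0.2
 -2.  -0.3]
stop face top px expected [[365.23111601 212.78849898]] [[284.02837051 297.49425628]]
blank in V [[-103.93234521  245.6562687 ]
 [ -25.10382957  259.29683767]
 [  53.72468608  272.93740664]]
blank px check scene [[375.46262997 247.29806698]
 [331.01721053 216.00444316]] [[276.10557348 235.95944533]
 [293.20978052 286.95208477]]
```

```bash
sed -i 's/^qs=.*/qs=np.array([[333,278.3],[305.2,247.6],[268.9,258.7]]);/; s/proj(k,w(p))-q/proj(k,w(p))[:len(q)][[0,1,2,3][:len(q)] if len(q)==4 else [0,1,2]]-q/' vb.py
python3 - <<'E'
s=open('vb.py').read()
s=s.replace("proj(k,w(p))[:len(q)][[0,1,2,3][:len(q)] if len(q)==4 else [0,1,2]]-q","proj(k,w(p))[[0,1,2,3] if len(q)==4 else [0,1,3]]-q")
open('vb.py','w').write(s)
E
python3 vb.py
python3 - <<'E'
import sys;sys.path.insert(0,'.')
from h import *
for n,b,f in(('top',(255,190,415,305),5),('scene',(225,200,395,330),4.6)):
    pass
import vb
P=np.array([[65,140,0],[-65,140,0],[65,36,16.5],[-65,36,16.5],[80,0,31],[65,-58,34],[-65,-58,34],[65,-38,34],[-65,-38,34],[-65,21,16.5],[65,21,16.5]])/1000
for n,(x0,y0,x1,y1) in(('top',(255,190,415,305)),('scene',(225,200,395,330))):
    c=load(n,'a');a=cv2.resize(c['img'][y0:y1,x0:x1,::-1],None,fx=4.6,fy=4.6,interpolation=cv2.INTER_CUBIC)
    for u,v in proj(c,vb.w(vb.V,P)):
        cv2.circle(a,(int((u-x0+.5)*4.6),int((v-y0+.5)*4.6)),3,(0,255,0),-1)
    cv2.imwrite(f'pics/chk_{n}.png',a)
E
```

```text
top [ 0.55629247 -0.16118929  0.16534327] [-0.5 -0.  -0.6  0.6  0.7 -0.6  0.4  0. ]
scene [ 0.55933609 -0.15785762  0.15666831] [ 0.7  0.5 -0.2 -0.3 -0.5 -0.3]
both [ 0.55709074 -0.15937044  0.15550482] [-1.  -0.8 -1.5 -0.1  0.2 -1.  -0.5 -0.3 -0.3  0.2 -1.  -0.7 -1.4 -0.7]
stop face top px expected [[365.09006147 212.45873671]] [[284.35802803 297.74491782]]
blank in V [[-103.78485403  246.29934443]
 [ -24.8911208   259.55750631]
 [  54.00261244  272.81566819]]
blank px check scene [[375.46262997 247.29806698]
 [331.01721053 216.00444316]] [[276.10557348 235.95944533]
 [293.20978052 286.95208477]]
top [ 0.55629247 -0.16118929  0.16534327] [-0.5 -0.  -0.6  0.6  0.7 -0.6  0.4  0. ]
scene [ 0.55933609 -0.15785762  0.15666831] [ 0.7  0.5 -0.2 -0.3 -0.5 -0.3]
both [ 0.55709074 -0.15937044  0.15550482] [-1.  -0.8 -1.5 -0.1  0.2 -1.  -0.5 -0.3 -0.3  0.2 -1.  -0.7 -1.4 -0.7]
```

View pics/chk_top.png

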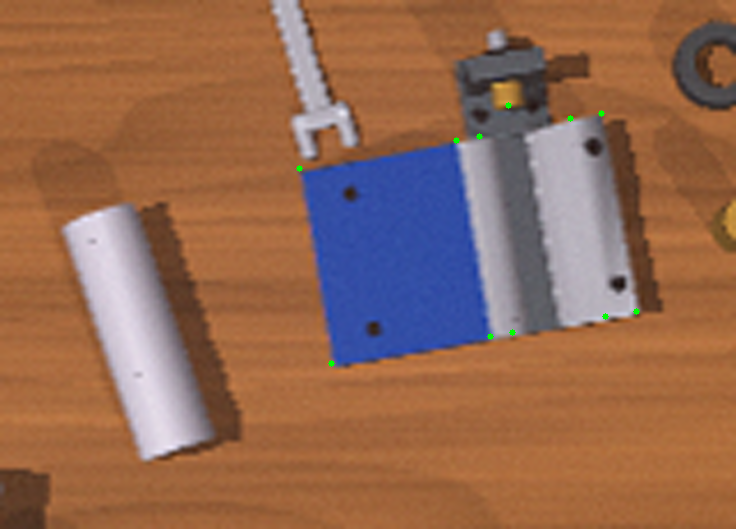

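View pics/chk_scene.png

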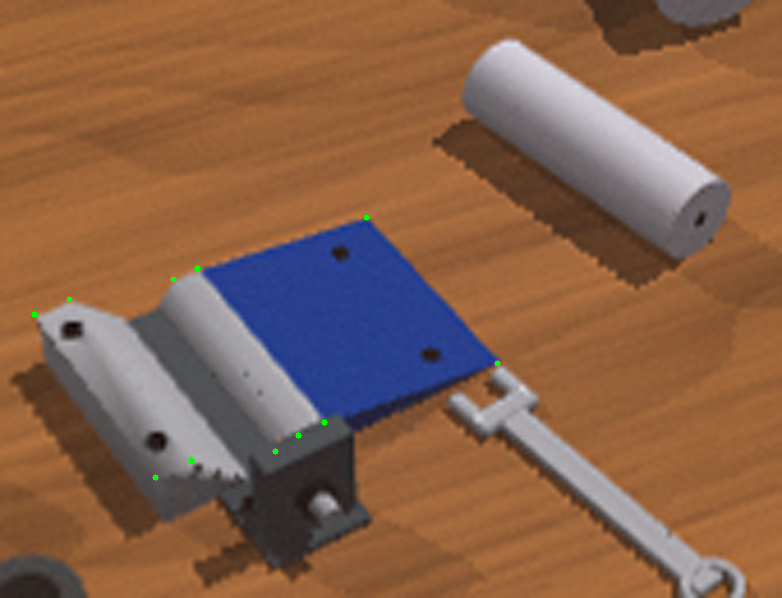

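```bash
cat > go.py <<'E'
# usage: go.py xv yv z  -> shift in tool axes (mm) and turn about tool z needed to put TCP there, jaws along V x
import sys;from bench import bot;import numpy as np
from scipy.spatial.transform import Rotation as Ro
V=np.array([0.557,-0.1600]);yaw=0.160
C,S=np.cos(yaw),np.sin(yaw)
s=bot.state();p=np.array(s['position']);q=np.array(s['ee_rot']);R=Ro.from_quat(q[[1,2,3,0]])
d=p[:2]-V;print('t',round(s['time'],2),'V xyz',np.round([(d@[C,S])*1e3,(d@[-S,C])*1e3,p[2]*1e3],1),'jaw yaw rel V',round(np.arctan2(R.as_matrix()[1,0],R.as_matrix()[0,0])-yaw,4),'tilt',np.round(R.as_matrix()[2],3))
F=np.array(s['contact_force']);print('F in V',np.round([F[0]*C+F[1]*S,-F[0]*S+F[1]*C,F[2]],2),'grip',round(s['gripper_width'],3),'j',np.round(s['joints'],2))
if len(sys.argv)>1:
    x,y,z=[float(a)/1e3 for a in sys.argv[1:4]]
    T=np.array([V[0]+C*x-S*y,V[1]+S*x+C*y,z]);print('target',T,'shift tool mm',np.round(R.inv().apply(T-p)*1e3,1))
    G=Ro.from_euler('z',yaw)*Ro.from_quat([1,0,0,0]);print('turn',np.round((R.inv()*G).as_rotvec(),3))
E
python3 go.py -22 335 150
python3 - <<'E'
from h import *
for n in('scene','top'):
    c=load(n,'a');print(n,proj(c,[[.1405,.5313,.2306]]))
c=load('scene','a')
a=c['img'][0:90,390:500,::-1];cv2.imwrite('pics/grip.png',cv2.resize(a,None,fx=6,fy=6,interpolation=cv2.INTER_CUBIC))
c=load('top','a')
print('spanner tips in V');import vb
print(vb.tov(onz(c,[[321.6,224.4],[331.5,222]],.005)))
E
```

```text
t 0.1 V xyz [-301.   748.8  230.6] jaw yaw rel V 1.152 tilt [-0.002 -0.    -1.   ]
F in V [-0.68 -0.47 -0.23] grip 1.002 j [ 1.11  0.26  1.54  0.    1.35 -0.2 ]
target [0.4819094  0.16721614 0.15      ] shift tool mm [-264.4  423.2   80.8]
turn [1.000e-03 2.000e-03 1.152e+00]
scene [[435.67409813  66.13410556]]
top [[114.29312539 390.42515843]]
spanner tips in V
top [ 0.55629247 -0.16118929  0.16534327] [-0.5 -0.  -0.6  0.6  0.7 -0.6  0.4  0. ]
scene [ 0.55933609 -0.15785762  0.15666831] [ 0.7  0.5 -0.2 -0.3 -0.5 -0.3]
both [ 0.55709074 -0.15937044  0.15550482] [-1.  -0.8 -1.5 -0.1  0.2 -1.  -0.5 -0.3 -0.3  0.2 -1.  -0.7 -1.4 -0.7]
[[ 68.84034123 133.08107981]
 [ 71.21784444 102.40929437]]
```

View pics/grip.png

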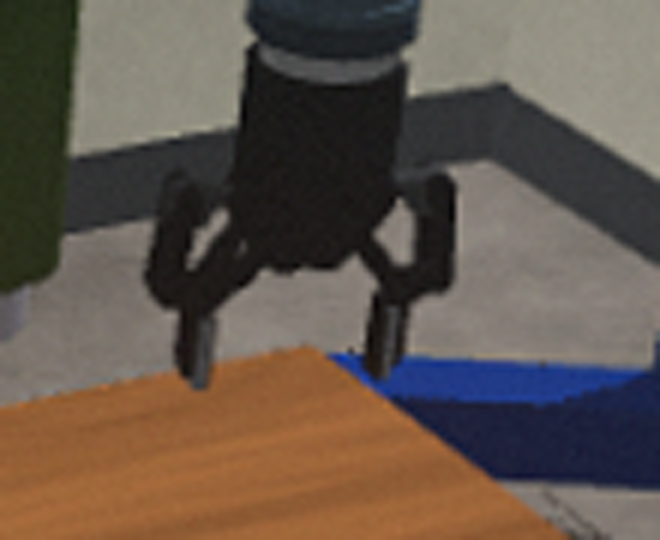

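```bash
python3 -m creep '[{"tx":-26,"ty":42,"tz":0,"az":0.115,"claw":85.4},{"tx":-53,"ty":85,"tz":0,"az":0.23,"claw":85.4},{"tx":-79,"ty":127,"tz":0,"az":0.345,"claw":85.4},{"tx":-106,"ty":169,"tz":0,"az":0.46,"claw":85.4},{"tx":-132,"ty":212,"tz":0,"az":0.576,"claw":85.4}]'; python3 go.py -22 335 120
```

```text
t 0.1 V xyz [-301.   748.8  230.6] jaw yaw rel V 1.152 tilt [-0.002 -0.    -1.   ]
F in V [-0.68 -0.47 -0.23] grip 1.002 j [ 1.11  0.26  1.54  0.    1.35 -0.2 ]
target [0.4819094  0.16721614 0.12      ] shift tool mm [-264.4  423.2  110.8]
turn [1.000e-03 2.000e-03 1.152e+00]invalid input at $[0]: expected keys tx, ty, tz, ax, ay, az, claw
```

```bash
python3 -m creep '[{"tx":-26,"ty":42,"tz":0,"ax":0,"ay":0,"az":0.115,"claw":85.4},{"tx":-53,"ty":85,"tz":0,"ax":0,"ay":0,"az":0.23,"claw":85.4},{"tx":-79,"ty":127,"tz":0,"ax":0,"ay":0,"az":0.345,"claw":85.4},{"tx":-106,"ty":169,"tz":0,"ax":0,"ay":0,"az":0.46,"claw":85.4},{"tx":-132,"ty":212,"tz":0,"ax":0,"ay":0,"az":0.576,"claw":85.4}]'; python3 go.py -22 335 120
```

```text
time: 0.72
position: [0.3125, 0.3485, 0.2311]
ee_rot: [0.0, 0.934, 0.358, -0.0]
contact_force: [0.8, 1.0, -0.1]
gripper_width: 0.997
t 0.72 V xyz [-160.4  540.9  231.1] jaw yaw rel V 0.5725 tilt [-0. -0. -1.]
F in V [ 0.92  0.87 -0.07] grip 0.997 j [ 0.6   0.11  1.72  0.    1.31 -0.13]
target [0.4819094  0.16721614 0.12      ] shift tool mm [  4.8 248.1 111. ]
turn [0.    0.    0.572]
```

```bash
python3 -m creep '[{"tx":1,"ty":50,"tz":10,"ax":0,"ay":0,"az":0.115,"claw":85.4},{"tx":2,"ty":100,"tz":30,"ax":0,"ay":0,"az":0.23,"claw":85.4},{"tx":3,"ty":149,"tz":60,"ax":0,"ay":0,"az":0.345,"claw":85.4},{"tx":4,"ty":198,"tz":90,"ax":0,"ay":0,"az":0.46,"claw":85.4},{"tx":5,"ty":246,"tz":111,"ax":0,"ay":0,"az":0.572,"claw":85.4}]'; python3 go.py -22 335 60; python3 look.py b top scene >/dev/null
```

```text
time: 1.35
position: [0.4809, 0.1694, 0.1187]
ee_rot: [-0.0, 0.997, 0.08, -0.001]
contact_force: [-0.3, 0.3, 1.7]
gripper_width: 0.996
t 1.35 V xyz [-22.7 337.3 118.7] jaw yaw rel V -0.0001 tilt [-0.002 -0.    -1.   ]
F in V [-0.26  0.38  1.67] grip 0.996 j [ 0.12  0.3   1.78  0.    1.06 -0.04]
target [0.4819094  0.16721614 0.06      ] shift tool mm [ 0.8  2.3 58.7]
turn [-0.     0.002 -0.   ]
```

View pics/scene_b.png

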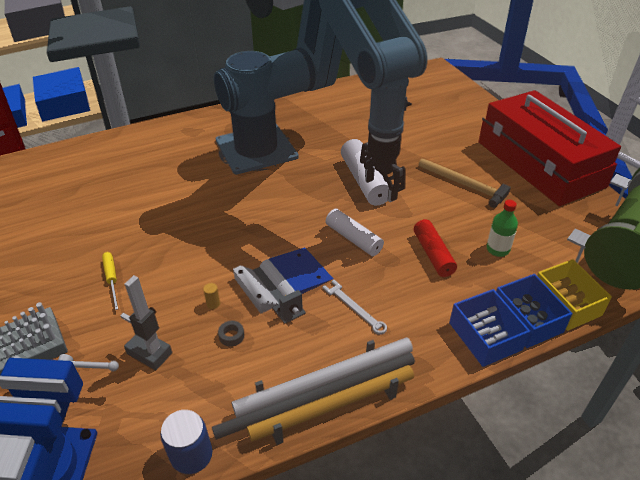

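View pics/top_b.png

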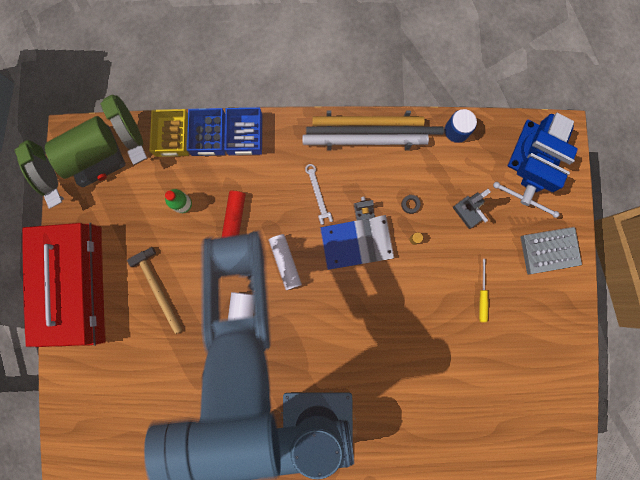

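```bash
python3 - <<'E'
from h import *
c=load('top','a')
V=np.array([0.557,-0.16]);C,S=np.cos(.16),np.sin(.16)
def tov(X): d=X[:,:2]-V;return np.round(np.c_[d@[C,S],d@[-S,C]]*1000,1)
print('large near corners',tov(onz(c,[[231,293],[255,294],[246,373]],.035)))
print('red low corners',tov(onz(c,[[221,243],[238,246],[244,192]],.025)))
print('blank corners',tov(onz(c,[[268.6,238.3],[284,234],[301.2,286],[286,290]],.025)))
E
```

```text
large near corners [[ -90.4  431. ]
 [-104.8  361.2]
 [-328.8  424.6]]
red low corners [[ 62.1 439.6]
 [ 44.7 390.4]
 [203.2 348. ]]
blank corners [[  52.2  296.4]
 [  57.3  249. ]
 [-103.6  223.6]
 [-107.9  269.9]]
```

```bash
python3 -m creep '[{"tx":0,"ty":2,"tz":30,"ax":0,"ay":0,"az":0,"claw":85.4},{"tx":0,"ty":4,"tz":60,"ax":0,"ay":0,"az":0,"claw":85.4},{"tx":0,"ty":7,"tz":85,"ax":0,"ay":0,"az":0,"claw":85.4},{"tx":0,"ty":10,"tz":105,"ax":0,"ay":0,"az":0,"claw":85.4},{"tx":0,"ty":12,"tz":114,"ax":0,"ay":0,"az":0,"claw":85.4}]'; python3 go.py -22 310 3;  python3 look.py c scene >/dev/null; python3 -c "
import cv2
a=cv2.imread('pics/scene_c.png')[120:320,270:480];cv2.imwrite('pics/cc.png',cv2.resize(a,None,fx=3.5,fy=3,interpolation=2))"
```

```text
time: 2.08
position: [0.4815, 0.1594, 0.0054]
ee_rot: [-0.0, 0.997, 0.082, -0.001]
contact_force: [-0.6, -0.4, -0.1]
gripper_width: 1.001
t 2.08 V xyz [-23.6 327.4   5.4] jaw yaw rel V 0.0051 tilt [-0.002 -0.    -1.   ]
F in V [-0.61 -0.26 -0.09] grip 1.001 j [ 0.1   0.46  1.89  0.    0.79 -0.07]
target [0.48589236 0.14253546 0.003     ] shift tool mm [ 1.6 17.4  2.4]
turn [-0.     0.002  0.005]
```

View pics/cc.png

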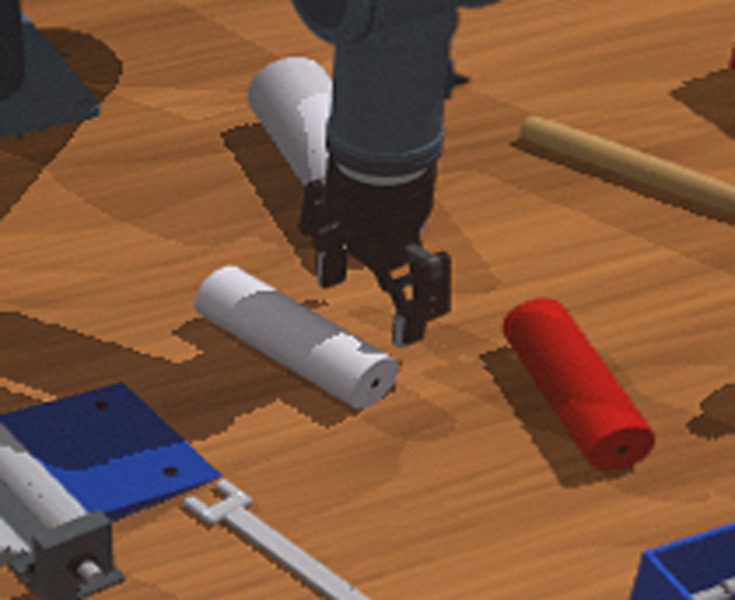

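```bash
python3 -m creep '[{"tx":1,"ty":6,"tz":1,"ax":0,"ay":0,"az":0,"claw":85.4},{"tx":1,"ty":12,"tz":1,"ax":0,"ay":0,"az":0,"claw":85.4},{"tx":1,"ty":16,"tz":2,"ax":0,"ay":0,"az":0,"claw":85.4},{"tx":1,"ty":19,"tz":2,"ax":0,"ay":0,"az":0,"claw":85.4},{"tx":1,"ty":22,"tz":2,"ax":0,"ay":0,"az":0,"claw":85.4}]'; python3 go.py -22 290 3
python3 -m creep '[{"tx":0,"ty":2,"tz":0,"ax":0,"ay":0,"az":0,"claw":85.4},{"tx":0,"ty":4,"tz":0,"ax":0,"ay":0,"az":0,"claw":85.4},{"tx":0,"ty":6,"tz":0,"ax":0,"ay":0,"az":0,"claw":85.4},{"tx":0,"ty":8,"tz":0,"ax":0,"ay":0,"az":0,"claw":85.4},{"tx":0,"ty":10,"tz":0,"ax":0,"ay":0,"az":0,"claw":85.4}]'; python3 go.py -22 290 3
 python3 look.py d scene >/dev/null; python3 -c "
import cv2
a=cv2.imread('pics/scene_d.png')[120:320,270:480];cv2.imwrite('pics/cd.png',cv2.resize(a,None,fx=3.5,fy=3,interpolation=2))"
```

```text
time: 2.75
position: [0.4874, 0.1374, 0.0045]
ee_rot: [-0.0, 0.997, 0.082, 0.0]
contact_force: [-0.5, -0.3, -0.1]
gripper_width: 0.997
t 2.75 V xyz [-21.3 304.7   4.5] jaw yaw rel V 0.0039 tilt [ 0. -0. -1.]
F in V [-0.53 -0.18 -0.05] grip 0.997 j [ 0.05  0.45  1.9   0.    0.79 -0.11]
target [0.48907872 0.12279091 0.003     ] shift tool mm [-0.8 14.7  1.5]
turn [-0.    -0.     0.004]
time: 3.38
position: [0.4889, 0.1275, 0.0043]
ee_rot: [-0.0, 0.997, 0.082, -0.0]
contact_force: [-0.0, 0.2, 0.1]
gripper_width: 1.002
t 3.38 V xyz [-21.4 294.7   4.3] jaw yaw rel V 0.0041 tilt [-0. -0. -1.]
F in V [0.03 0.2  0.1 ] grip 1.002 j [ 0.03  0.45  1.9   0.    0.79 -0.13]
target [0.48907872 0.12279091 0.003     ] shift tool mm [-0.6  4.7  1.3]
turn [-0.     0.     0.004]
```

View pics/cd.png

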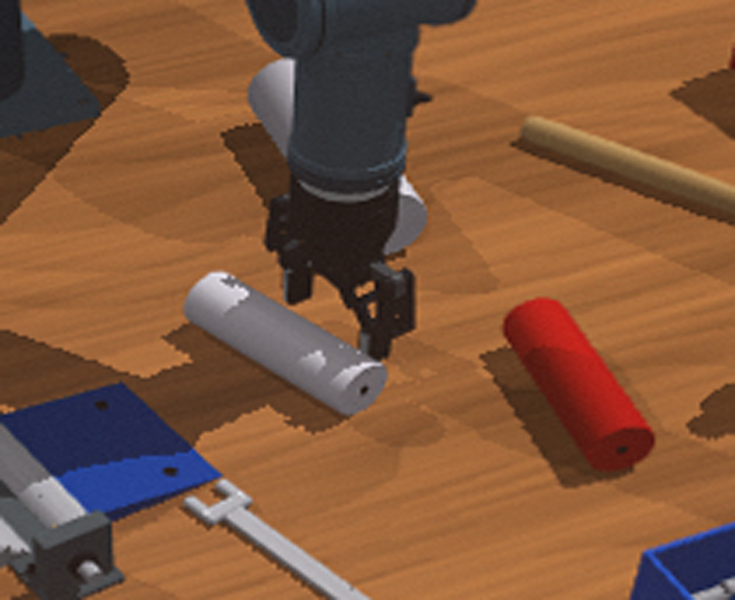

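```bash
cat > bl.py <<'E'
import sys;from h import *
V=np.array([0.557,-0.16]);YAW=.16;C,S=np.cos(YAW),np.sin(YAW)
def tov(X): d=np.atleast_2d(X)[:,:2]-V;return np.round(np.c_[d@[C,S],d@[-S,C]]*1000,1)
def meas(c,box,z=.025,dbg=None):
    x0,y0,x1,y1=box
    h=cv2.cvtColor(c['img'],cv2.COLOR_RGB2HSV);m=cv2.inRange(h,(0,0,85),(179,55,255))
    M=np.zeros_like(m);M[y0:y1,x0:x1]=m[y0:y1,x0:x1]
    n,l,st,_=cv2.connectedComponentsWithStats(M);k=1+np.argmax(st[1:,4]);B=(l==k)
    ys,xs=np.nonzero(B)
    cols=np.arange(xs.min(),xs.max()+1);low=np.array([ys[xs==u].max()+.5 if (xs==u).any() else np.nan for u in cols])
    L=len(cols);sel=slice(int(.22*L),int(.62*L))
    P=np.c_[cols[sel],low[sel]].astype(np.float32);P=P[~np.isnan(P[:,1])]
    vx,vy,px,py=cv2.fitLine(P,cv2.DIST_HUBER,0,.01,.01).ravel()
    res=np.abs((P[:,0]-px)*vy-(P[:,1]-py)*vx).max()
    o,d=ray(c,[[px-20*vx,py-20*vy],[px+20*vx,py+20*vy]])
    nn=np.cross(d[0],d[1]);a=np.array([-nn[1],nn[0],0]);a/=np.linalg.norm(a)
    if a[0]<0:a=-a
    # axis offset: plane tangent at distance 25mm; axis at height z
    nn/=np.linalg.norm(nn); side=np.array([-a[1],a[0]])
    # points (p,z): |nn.(p-o)|=.025
    best=[]
    for sg in(1,-1):
        t=(sg*.025-nn[2]*(z-o[2]))/(nn[:2]@side); best.append(t) # p=o+t*side
    ts=[t for t in best]
    pts=[o[:2]+t*side for t in ts]
    # near edge: axis lies farther from camera
    p=max(pts,key=lambda q:0) if 0 else max(zip(np.abs(ts),range(2)))[1]
    p=pts[p]
    print('yaw rel V',round(np.arctan2(a[1],a[0])-YAW,3),'res',round(float(res),2),'bbox',xs.min(),ys.min(),xs.max(),ys.max())
    # dark hole on end face
    q=tov(p)[0];r=np.arctan2(a[1],a[0])-YAW
    print('axis y_v at x_v=-20:',round(q[1]+(-20-q[0])*np.tan(r),1))
    return a,p
if __name__=='__main__':
    tag=sys.argv[1];box=[int(v) for v in sys.argv[2:6]];z=float(sys.argv[6]) if len(sys.argv)>6 else .025
    c=load('scene',tag);a,p=meas(c,box,z)
    if len(sys.argv)>8:
        e=onz(c,[[float(sys.argv[7]),float(sys.argv[8])]],z);print('end hole V',tov(e),'centre V',tov(e[:,:2]-.08*a[:2]))
E
python3 bl.py a 318 200 392 262 .025 377.2 247.6; python3 bl.py d 318 200 392 262 .025 374.3 250
```

```text
yaw rel V 0.177 res 0.58 bbox 326 209 383 255
axis y_v at x_v=-20: 263.5
end hole V [[ 58.6 276.1]] centre V [[-20.1 262. ]]
yaw rel V 0.171 res 0.45 bbox 323 211 380 257
axis y_v at x_v=-20: 251.6
end hole V [[ 61.5 265. ]] centre V [[-17.3 251.4]]
```

```bash
python3 -m creep '[{"tx":0,"ty":-5,"tz":0,"ax":0,"ay":0,"az":0,"claw":85.4},{"tx":0,"ty":-12,"tz":-2,"ax":0,"ay":0,"az":0,"claw":85.4},{"tx":0,"ty":-18,"tz":-25,"ax":0,"ay":0,"az":0,"claw":70},{"tx":0,"ty":-20,"tz":-60,"ax":0,"ay":0,"az":0,"claw":30},{"tx":10,"ty":-20,"tz":-100,"ax":0,"ay":0,"az":0,"claw":0}]' 20 ; python3 go.py 120 230 100
 python3 look.py e scene >/dev/null; python3 -c "
import cv2
a=cv2.imread('pics/scene_e.png')[120:320,270:480];cv2.imwrite('pics/ce.png',cv2.resize(a,None,fx=3.5,fy=3,interpolation=2))"
```

```text
time: 4.05
position: [0.4941, 0.1497, 0.1049]
ee_rot: [-0.0, 0.997, 0.082, -0.001]
contact_force: [1.1, 0.3, 0.2]
gripper_width: 0.4
t 4.05 V xyz [-12.7 315.8 104.9] jaw yaw rel V 0.0048 tilt [-0.002 -0.    -1.   ]
F in V [1.11 0.16 0.19] grip 0.4 j [ 0.08  0.32  1.78  0.    1.04 -0.09]
target [0.63882409 0.08618046 0.1       ] shift tool mm [132.3  86.4   4.5]
turn [-0.     0.002  0.005]
```

View pics/ce.png

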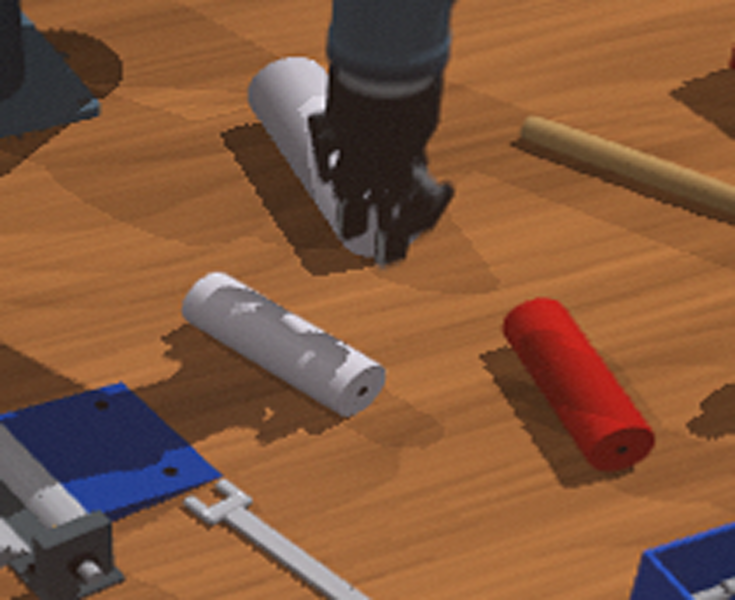

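```bash
python3 bl.py e 310 200 388 268 .025 
```

```text
yaw rel V 0.171 res 0.36 bbox 322 211 379 258
axis y_v at x_v=-20: 250.0
```

```bash
python3 -m creep '[{"tx":30,"ty":18,"tz":0,"ax":0,"ay":0,"az":0,"claw":0},{"tx":65,"ty":40,"tz":0,"ax":0,"ay":0,"az":0,"claw":0},{"tx":97,"ty":59,"tz":0,"ax":0,"ay":0,"az":0,"claw":0},{"tx":109,"ty":66,"tz":20,"ax":0,"ay":0,"az":0,"claw":0},{"tx":109,"ty":66,"tz":55,"ax":0,"ay":0,"az":0,"claw":0}]' ; python3 go.py 93 250 8
 python3 look.py f scene >/dev/null; python3 -c "
import cv2
a=cv2.imread('pics/scene_f.png')[120:320,270:480];cv2.imwrite('pics/cf.png',cv2.resize(a,None,fx=3.5,fy=3,interpolation=2))"
```

```text
time: 4.72
position: [0.6164, 0.1015, 0.0499]
ee_rot: [0.0, 0.997, 0.082, 0.002]
contact_force: [-0.3, 0.5, 0.1]
gripper_width: -0.004
t 4.72 V xyz [100.3 248.7  49.9] jaw yaw rel V 0.0035 tilt [ 0.005  0.001 -1.   ]
F in V [-0.22  0.54  0.08] grip -0.004 j [-0.02  0.55  1.56 -0.    1.02 -0.18]
target [0.60898259 0.10162341 0.008     ] shift tool mm [-7.5 -1.3 41.8]
turn [ 0.001 -0.005  0.003]
```

View pics/cf.png

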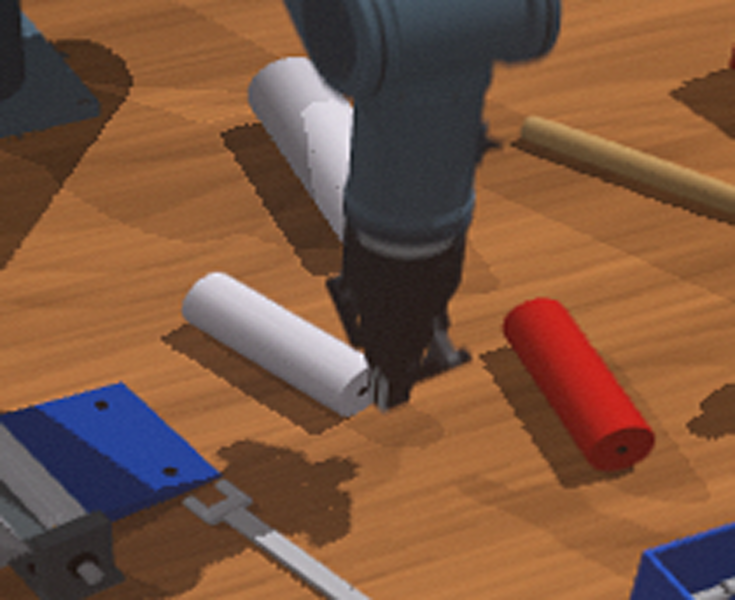

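```bash
python3 -m creep '[{"tx":-2,"ty":-1,"tz":18,"ax":0,"ay":0,"az":0,"claw":0},{"tx":-4,"ty":-1,"tz":30,"ax":0,"ay":0,"az":0,"claw":0},{"tx":-8,"ty":-1,"tz":36,"ax":0,"ay":0,"az":0,"claw":0},{"tx":-12,"ty":-1,"tz":36,"ax":0,"ay":0,"az":0,"claw":0},{"tx":-15,"ty":-1,"tz":36,"ax":0,"ay":0,"az":0,"claw":0}]' ; python3 go.py 93 250 8
 python3 look.py g scene >/dev/null; python3 -c "
import cv2
a=cv2.imread('pics/scene_g.png')[180:290,300:420];cv2.imwrite('pics/cg.png',cv2.resize(a,None,fx=6,fy=5,interpolation=2))"
```

```text
time: 5.4
position: [0.599, 0.1002, 0.0141]
ee_rot: [0.0, 0.997, 0.082, 0.001]
contact_force: [0.1, 0.0, -0.3]
gripper_width: -0.001
t 5.4 V xyz [ 82.9 250.2  14.1] jaw yaw rel V 0.0041 tilt [ 0.001  0.    -1.   ]
F in V [ 0.15 -0.02 -0.34] grip -0.001 j [-0.02  0.57  1.63  0.    0.93 -0.18]
target [0.60898259 0.10162341 0.008     ] shift tool mm [10.1  0.2  6.1]
turn [ 0.    -0.001  0.004]
```

View pics/cg.png

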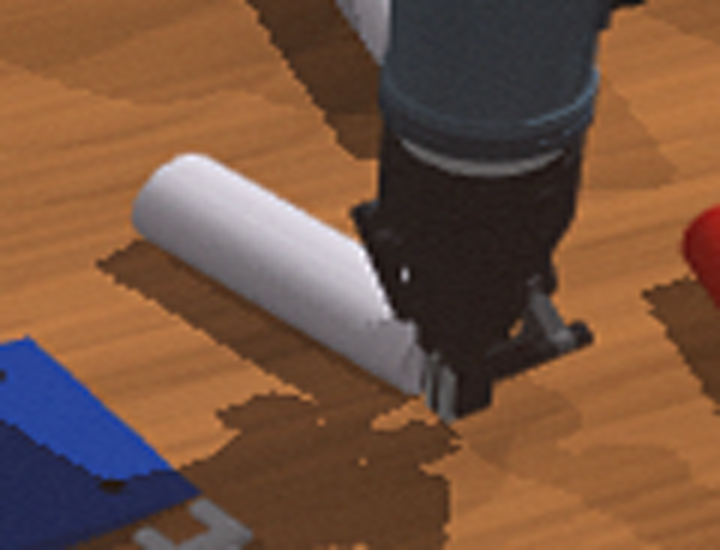

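```bash
python3 -m creep '[{"tx":-3,"ty":0,"tz":0,"ax":0,"ay":0,"az":0,"claw":0},{"tx":-6,"ty":0,"tz":0,"ax":0,"ay":0,"az":0,"claw":0},{"tx":-9,"ty":0,"tz":0,"ax":0,"ay":0,"az":0,"claw":0},{"tx":-12,"ty":0,"tz":0,"ax":0,"ay":0,"az":0,"claw":0},{"tx":-15,"ty":0,"tz":0,"ax":0,"ay":0,"az":0,"claw":0}]' ; python3 go.py
 python3 look.py i scene >/dev/null; python3 bl.py i 300 195 400 270; python3 -c "
import cv2
a=cv2.imread('pics/scene_i.png')[180:290,300:420];cv2.imwrite('pics/ci.png',cv2.resize(a,None,fx=6,fy=5,interpolation=2))"
```

```text
time: 6.08
position: [0.5858, 0.0977, 0.0141]
ee_rot: [0.0, 0.997, 0.082, 0.002]
contact_force: [4.5, 1.0, 1.1]
gripper_width: -0.002
t 6.08 V xyz [ 69.5 249.8  14.1] jaw yaw rel V 0.0039 tilt [ 0.004  0.001 -1.   ]
F in V [4.57 0.31 1.13] grip -0.002 j [-0.02  0.55  1.67  0.    0.91 -0.19]
yaw rel V 0.161 res 0.38 bbox 322 210 367 257
axis y_v at x_v=-20: 251.2
```

View pics/ci.png

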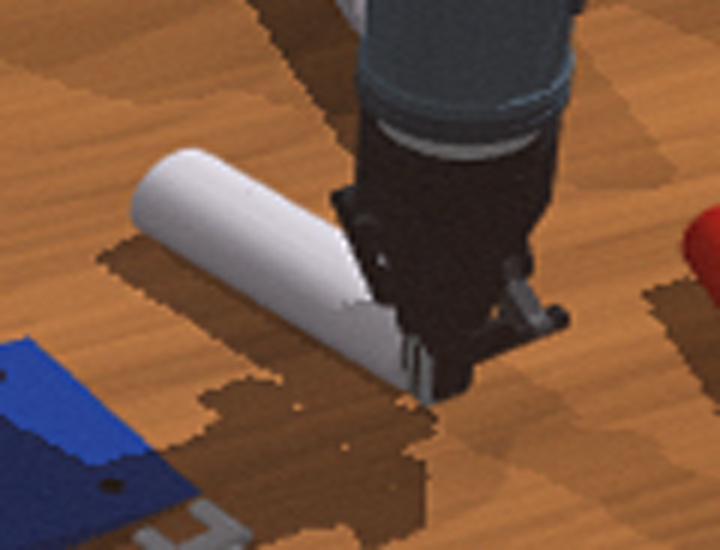

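```bash
python3 -m creep '[{"tx":-3,"ty":0,"tz":0,"ax":0,"ay":0,"az":0,"claw":0},{"tx":-6,"ty":0,"tz":0,"ax":0,"ay":0,"az":0,"claw":0},{"tx":-9,"ty":0,"tz":0,"ax":0,"ay":0,"az":0,"claw":0},{"tx":-12,"ty":0,"tz":0,"ax":0,"ay":0,"az":0,"claw":0},{"tx":-15,"ty":0,"tz":0,"ax":0,"ay":0,"az":0,"claw":0}]' ; python3 go.py
 python3 look.py j scene >/dev/null; python3 bl.py j 300 195 400 270; python3 -c "
import cv2
a=cv2.imread('pics/scene_j.png')[180:290,300:420];cv2.imwrite('pics/cj.png',cv2.resize(a,None,fx=6,fy=5,interpolation=2))"
```

```text
time: 6.75
position: [0.5709, 0.0952, 0.0141]
ee_rot: [0.0, 0.997, 0.082, 0.002]
contact_force: [5.0, -0.2, 0.4]
gripper_width: 0.004
t 6.75 V xyz [ 54.4 249.7  14.1] jaw yaw rel V 0.0039 tilt [ 0.004  0.001 -1.   ]
F in V [ 4.91 -0.97  0.41] grip 0.004 j [-0.03  0.53  1.71 -0.    0.89 -0.19]
yaw rel V 0.131 res 0.37 bbox 319 206 364 254
axis y_v at x_v=-20: 254.1
```

View pics/cj.png

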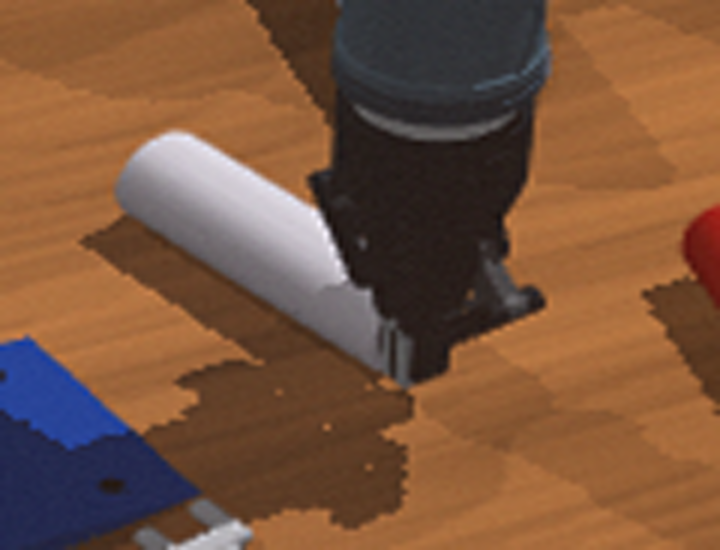

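```bash
python3 -m creep '[{"tx":-3,"ty":0,"tz":0,"ax":0,"ay":0,"az":0,"claw":0},{"tx":-6,"ty":0,"tz":0,"ax":0,"ay":0,"az":0,"claw":0},{"tx":-9,"ty":0,"tz":0,"ax":0,"ay":0,"az":0,"claw":0},{"tx":-12,"ty":0,"tz":0,"ax":0,"ay":0,"az":0,"claw":0},{"tx":-15,"ty":0,"tz":0,"ax":0,"ay":0,"az":0,"claw":0}]' ; python3 go.py
 python3 look.py k scene >/dev/null; python3 bl.py k 300 195 400 270
python3 -m creep '[{"tx":1,"ty":0,"tz":0,"ax":0,"ay":0,"az":0,"claw":0},{"tx":6,"ty":0,"tz":0,"ax":0,"ay":0,"az":0,"claw":0},{"tx":14,"ty":0,"tz":-20,"ax":0,"ay":0,"az":0,"claw":0},{"tx":14,"ty":-15,"tz":-65,"ax":0,"ay":0,"az":0,"claw":20},{"tx":0,"ty":-50,"tz":-100,"ax":0,"ay":0,"az":0,"claw":60}]' ; python3 go.py -45 330 100
 python3 look.py l scene >/dev/null; python3 bl.py l 300 195 400 270; python3 -c "
import cv2
a=cv2.imread('pics/scene_l.png')[170:290,290:420];cv2.imwrite('pics/cl.png',cv2.resize(a,None,fx=6,fy=5,interpolation=2))"
```

```text
time: 7.42
position: [0.5561, 0.0927, 0.0141]
ee_rot: [0.0, 0.997, 0.082, 0.002]
contact_force: [4.4, -0.8, 1.7]
gripper_width: -0.0
t 7.42 V xyz [ 39.4 249.6  14.1] jaw yaw rel V 0.004 tilt [ 0.003  0.001 -1.   ]
F in V [ 4.25 -1.51  1.69] grip -0.0 j [-0.03  0.51  1.75 -0.    0.87 -0.2 ]
yaw rel V 0.127 res 0.39 bbox 317 203 360 250
axis y_v at x_v=-20: 257.5
time: 8.1
position: [0.5465, 0.1417, 0.114]
ee_rot: [0.0, 0.997, 0.081, -0.001]
contact_force: [0.5, 1.0, 0.7]
gripper_width: 0.416
t 8.1 V xyz [ 37.7 299.5 114. ] jaw yaw rel V 0.0017 tilt [-0.001  0.    -1.   ]
F in V [0.65 0.93 0.69] grip 0.416 j [ 0.06  0.39  1.66 -0.    1.1  -0.11]
target [0.45999976 0.15861568 0.1       ] shift tool mm [-82.6 -30.7  14.1]
turn [0.    0.001 0.002]
yaw rel V 0.116 res 0.39 bbox 317 203 371 250
axis y_v at x_v=-20: 257.4
```

View pics/cl.png

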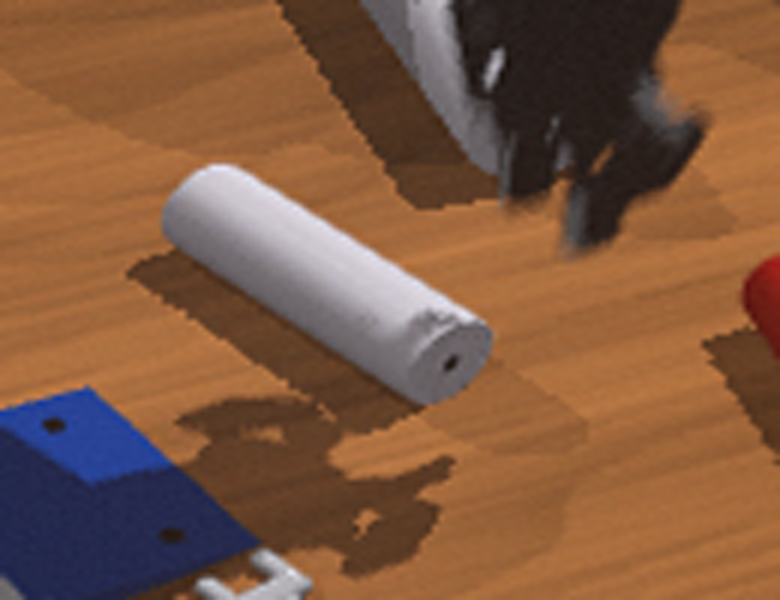

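```bash
 python3 bl.py l 300 195 400 270 .025 365.2 242.2
```

```text
yaw rel V 0.116 res 0.39 bbox 317 203 371 250
axis y_v at x_v=-20: 257.4
end hole V [[ 26.8 262.9]] centre V [[-52.6 253.6]]
```

```bash
python3 -m creep '[{"tx":-25,"ty":-12,"tz":0,"ax":0,"ay":0,"az":0,"claw":85.4},{"tx":-55,"ty":-19,"tz":0,"ax":0,"ay":0,"az":0,"claw":85.4},{"tx":-80,"ty":-19,"tz":10,"ax":0,"ay":0,"az":0,"claw":85.4},{"tx":-83,"ty":-19,"tz":40,"ax":0,"ay":0,"az":0,"claw":85.4},{"tx":-83,"ty":-19,"tz":65,"ax":0,"ay":0,"az":0,"claw":85.4}]' ; python3 go.py -45 318 4
python3 -m creep '[{"tx":0,"ty":0,"tz":15,"ax":0,"ay":0,"az":0,"claw":85.4},{"tx":0,"ty":0,"tz":30,"ax":0,"ay":0,"az":0,"claw":85.4},{"tx":0,"ty":1,"tz":40,"ax":0,"ay":0,"az":0,"claw":85.4},{"tx":0,"ty":4,"tz":45,"ax":0,"ay":0,"az":0,"claw":85.4},{"tx":0,"ty":8,"tz":46,"ax":0,"ay":0,"az":0,"claw":85.4}]' ; python3 go.py -45 290 3
 python3 look.py m scene >/dev/null;  python3 -c "
import cv2
a=cv2.imread('pics/scene_m.png')[150:290,290:420];cv2.imwrite('pics/cm.png',cv2.resize(a,None,fx=5,fy=4,interpolation=2))"
```

```text
time: 8.78
position: [0.4595, 0.1473, 0.0471]
ee_rot: [0.0, 0.997, 0.082, -0.001]
contact_force: [1.1, 0.4, 0.8]
gripper_width: 0.996
t 8.78 V xyz [-47.3 318.9  47.1] jaw yaw rel V 0.0044 tilt [-0.003 -0.    -1.   ]
F in V [1.13 0.23 0.85] grip 0.996 j [ 0.08  0.35  1.92 -0.    0.87 -0.09]
target [0.46191158 0.14676896 0.004     ] shift tool mm [ 2.4  0.9 43.1]
turn [-0.     0.003  0.004]
time: 9.4
position: [0.4627, 0.1393, 0.0022]
ee_rot: [0.0, 0.997, 0.082, -0.0]
contact_force: [-0.3, 1.6, 0.4]
gripper_width: 0.999
t 9.4 V xyz [-45.4 310.5   2.2] jaw yaw rel V 0.0041 tilt [-0.  0. -1.]
F in V [-0.05  1.64  0.4 ] grip 0.999 j [ 0.06  0.43  1.96 -0.    0.76 -0.1 ]
target [0.46637249 0.11912659 0.003     ] shift tool mm [ 0.3 20.5 -0.8]
turn [0.    0.    0.004]
```

View pics/cm.png

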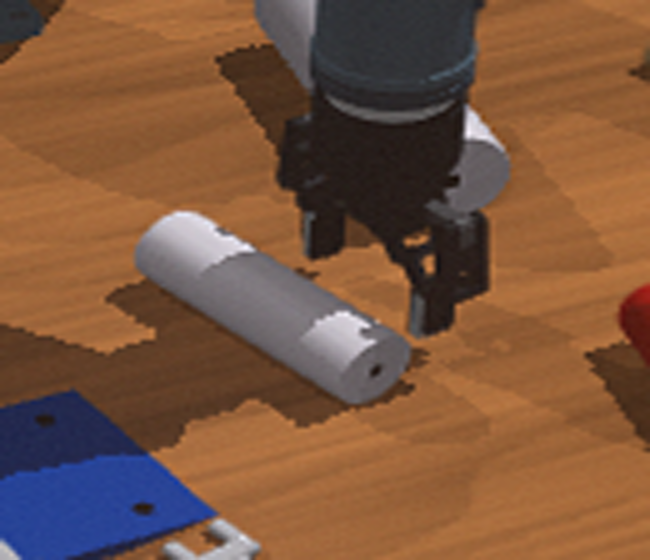

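```bash
python3 -m creep '[{"tx":0,"ty":4,"tz":0,"ax":0,"ay":0,"az":0,"claw":85.4},{"tx":0,"ty":8,"tz":0,"ax":0,"ay":0,"az":0,"claw":85.4},{"tx":0,"ty":11,"tz":0,"ax":0,"ay":0,"az":0,"claw":85.4},{"tx":0,"ty":14,"tz":0,"ax":0,"ay":0,"az":0,"claw":85.4},{"tx":0,"ty":18,"tz":0,"ax":0,"ay":0,"az":0,"claw":85.4}]' >/dev/null
python3 -m creep '[{"tx":0,"ty":5,"tz":0,"ax":0,"ay":0,"az":0,"claw":85.4},{"tx":1,"ty":10,"tz":0,"ax":0,"ay":0,"az":0,"claw":85.4},{"tx":1,"ty":15,"tz":0,"ax":0,"ay":0,"az":0,"claw":85.4},{"tx":2,"ty":20,"tz":0,"ax":0,"ay":0,"az":0,"claw":85.4},{"tx":2,"ty":25,"tz":0,"ax":0,"ay":0,"az":0,"claw":85.4}]' >/dev/null
python3 -m creep '[{"tx":0,"ty":5,"tz":0,"ax":0,"ay":0,"az":0,"claw":85.4},{"tx":1,"ty":10,"tz":0,"ax":0,"ay":0,"az":0,"claw":85.4},{"tx":1,"ty":15,"tz":0,"ax":0,"ay":0,"az":0,"claw":85.4},{"tx":2,"ty":20,"tz":0,"ax":0,"ay":0,"az":0,"claw":85.4},{"tx":2,"ty":25,"tz":0,"ax":0,"ay":0,"az":0,"claw":85.4}]' >/dev/null
 python3 go.py -45 290 3
 python3 look.py n scene >/dev/null; python3 bl.py n 290 195 400 280; python3 -c "
import cv2
a=cv2.imread('pics/scene_n.png')[170:320,250:410];cv2.imwrite('pics/cn.png',cv2.resize(a,None,fx=5,fy=4,interpolation=2))"
```

```text
t 11.32 V xyz [-41.1 242.3   2.3] jaw yaw rel V 0.004 tilt [ 0.  0. -1.]
F in V [-0.37  0.06 -0.34] grip 0.992 j [-0.08  0.43  1.96 -0.    0.76 -0.24]
target [0.46637249 0.11912659 0.003     ] shift tool mm [ -3.7 -47.7  -0.7]
turn [ 0.    -0.     0.004]
yaw rel V 0.113 res 0.4 bbox 301 211 355 259
axis y_v at x_v=-20: 204.6
```

View pics/cn.png

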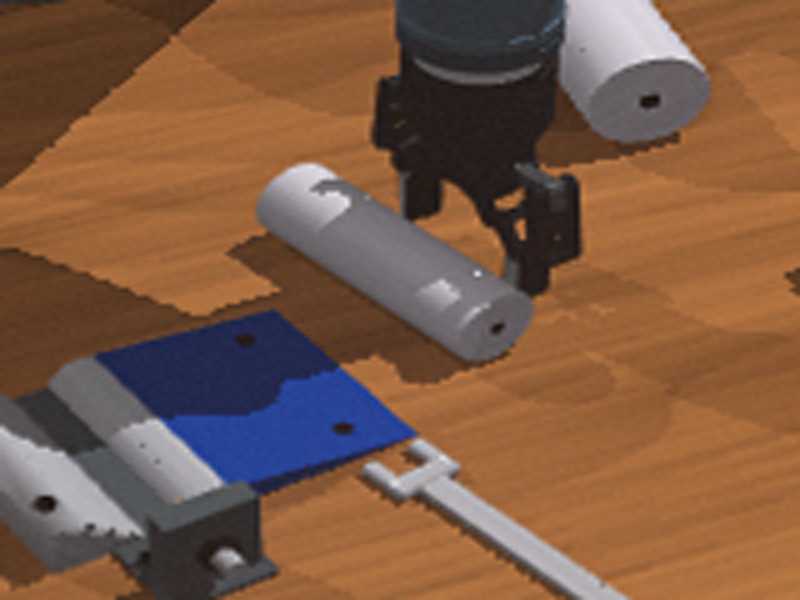

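```bash
python3 bl.py n 290 195 400 280 .025 349.4 251.75
python3 -m creep '[{"tx":0,"ty":5,"tz":0,"ax":0,"ay":0,"az":0,"claw":85.4},{"tx":1,"ty":10,"tz":0,"ax":0,"ay":0,"az":0,"claw":85.4},{"tx":1,"ty":15,"tz":0,"ax":0,"ay":0,"az":0,"claw":85.4},{"tx":2,"ty":20,"tz":0,"ax":0,"ay":0,"az":0,"claw":85.4},{"tx":2,"ty":25,"tz":0,"ax":0,"ay":0,"az":0,"claw":85.4}]' >/dev/null
python3 -m creep '[{"tx":0,"ty":5,"tz":0,"ax":0,"ay":0,"az":0,"claw":85.4},{"tx":1,"ty":10,"tz":0,"ax":0,"ay":0,"az":0,"claw":85.4},{"tx":1,"ty":15,"tz":0,"ax":0,"ay":0,"az":0,"claw":85.4},{"tx":2,"ty":20,"tz":0,"ax":0,"ay":0,"az":0,"claw":85.4},{"tx":2,"ty":25,"tz":0,"ax":0,"ay":0,"az":0,"claw":85.4}]' >/dev/null
 python3 go.py -45 190 3
 python3 look.py o scene >/dev/null; python3 bl.py o 280 195 400 290; python3 -c "
import cv2
a=cv2.imread('pics/scene_o.png')[170:320,250:410];cv2.imwrite('pics/co.png',cv2.resize(a,None,fx=5,fy=4,interpolation=2))"
```

```text
yaw rel V 0.113 res 0.4 bbox 301 211 355 259
axis y_v at x_v=-20: 204.6
end hole V [[ 33.3 210.6]] centre V [[-46.2 201.6]]
t 12.62 V xyz [-36.9 192.4   2.3] jaw yaw rel V 0.004 tilt [ 0.  0. -1.]
F in V [0.38 1.36 0.08] grip 0.999 j [-0.18  0.44  1.94 -0.    0.76 -0.34]
target [0.48230431 0.02040386 0.003     ] shift tool mm [-8.2  2.3 -0.7]
turn [ 0.    -0.     0.004]
yaw rel V 0.11 res 0.45 bbox 286 219 340 269
axis y_v at x_v=-20: 154.4
```

View pics/co.png

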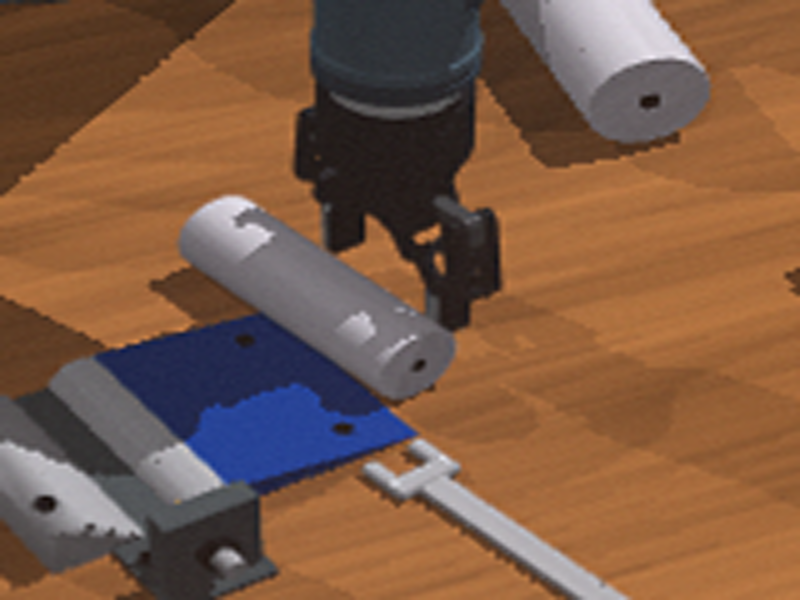

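```bash
python3 bl.py o 280 195 400 290 .025 333.6 261.0
python3 -m creep '[{"tx":0,"ty":5,"tz":0,"ax":0,"ay":0,"az":0,"claw":85.4},{"tx":1,"ty":10,"tz":0,"ax":0,"ay":0,"az":0,"claw":85.4},{"tx":1,"ty":15,"tz":-1,"ax":0,"ay":0,"az":0,"claw":85.4},{"tx":2,"ty":20,"tz":-1,"ax":0,"ay":0,"az":0,"claw":85.4},{"tx":2,"ty":25,"tz":-2,"ax":0,"ay":0,"az":0,"claw":85.4}]' >/dev/null
 python3 go.py -45 190 3
 python3 look.py p scene >/dev/null; python3 bl.py p 270 195 400 290; python3 -c "
import cv2
a=cv2.imread('pics/scene_p.png')[170:320,250:410];cv2.imwrite('pics/cp.png',cv2.resize(a,None,fx=5,fy=4,interpolation=2))"
```

```text
yaw rel V 0.11 res 0.45 bbox 286 219 340 269
axis y_v at x_v=-20: 154.4
end hole V [[ 38.7 160.7]] centre V [[-40.8 151.9]]
t 13.3 V xyz [-35.4 168.3   4.3] jaw yaw rel V 0.0035 tilt [-0.001 -0.001 -1.   ]
F in V [-1.    5.4   3.32] grip 0.999 j [-0.23  0.44  1.93  0.    0.78 -0.39]
target [0.48230431 0.02040386 0.003     ] shift tool mm [ -9.5 -21.7   1.3]
turn [-0.001  0.001  0.003]
yaw rel V -0.002 res 0.4 bbox 282 220 332 272
axis y_v at x_v=-20: 135.4
```

View pics/cp.png

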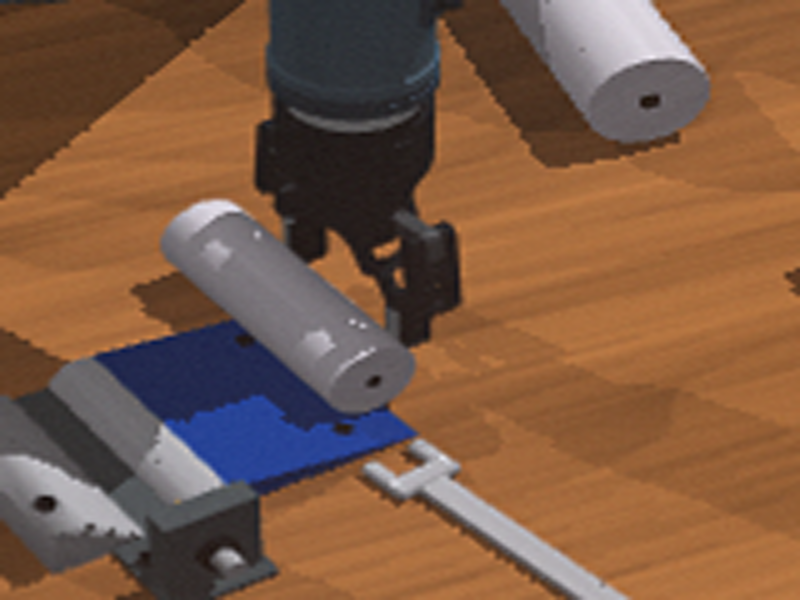

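```bash
python3 bl.py p 270 195 400 290 .027 324.8 265.25
python3 -m creep '[{"tx":0,"ty":4,"tz":-1,"ax":0,"ay":0,"az":0,"claw":85.4},{"tx":0,"ty":9,"tz":-2,"ax":0,"ay":0,"az":0,"claw":85.4},{"tx":0,"ty":14,"tz":-3,"ax":0,"ay":0,"az":0,"claw":85.4},{"tx":0,"ty":19,"tz":-4,"ax":0,"ay":0,"az":0,"claw":85.4},{"tx":0,"ty":24,"tz":-5,"ax":0,"ay":0,"az":0,"claw":85.4}]' >/dev/null
 python3 go.py -45 190 3
python3 -m creep '[{"tx":0,"ty":5,"tz":-1,"ax":0,"ay":0,"az":0,"claw":85.4},{"tx":0,"ty":10,"tz":-2,"ax":0,"ay":0,"az":0,"claw":85.4},{"tx":0,"ty":15,"tz":-3,"ax":0,"ay":0,"az":0,"claw":85.4},{"tx":0,"ty":20,"tz":-4,"ax":0,"ay":0,"az":0,"claw":85.4},{"tx":0,"ty":25,"tz":-4,"ax":0,"ay":0,"az":0,"claw":85.4}]' >/dev/null
 python3 go.py -45 190 3
 python3 look.py q scene >/dev/null; python3 bl.py q 250 195 400 300 .035; python3 -c "
import cv2
a=cv2.imread('pics/scene_q.png')[170:320,230:390];cv2.imwrite('pics/cq.png',cv2.resize(a,None,fx=5,fy=4,interpolation=2))"
```

```text
yaw rel V -0.002 res 0.4 bbox 282 220 332 272
axis y_v at x_v=-20: 134.4
end hole V [[ 40.8 134.1]] centre V [[-39.2 134.3]]
t 13.97 V xyz [-35.2 144.2   9.3] jaw yaw rel V 0.0037 tilt [-0.001 -0.001 -1.   ]
F in V [-1.11  6.03  2.11] grip 0.999 j [-0.27  0.44  1.91  0.    0.79 -0.43]
target [0.48230431 0.02040386 0.003     ] shift tool mm [ -9.6 -45.8   6.4]
turn [-0.001  0.001  0.004]
t 14.6 V xyz [-35.1 119.3  13.4] jaw yaw rel V 0.0038 tilt [-0.001 -0.001 -1.   ]
F in V [-0.41  5.    2.6 ] grip 0.997 j [-0.32  0.44  1.89  0.    0.81 -0.48]
target [0.48230431 0.02040386 0.003     ] shift tool mm [ -9.6 -70.7  10.5]
turn [-0.001  0.001  0.004]
yaw rel V 0.002 res 0.33 bbox 265 225 315 278
axis y_v at x_v=-20: 85.0
```

View pics/cq.png

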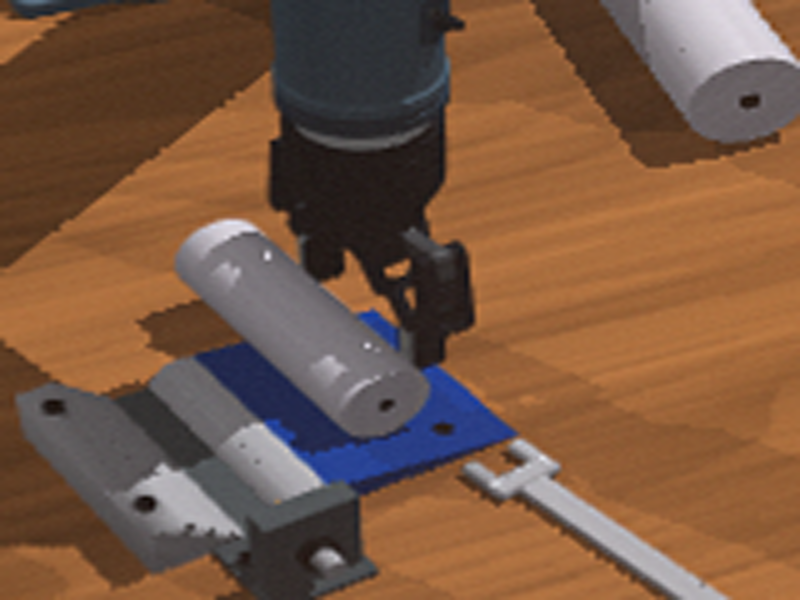

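```bash

python3 -m creep '[{"tx":0,"ty":5,"tz":-1,"ax":0,"ay":0,"az":0,"claw":85.4},{"tx":0,"ty":10,"tz":-2,"ax":0,"ay":0,"az":0,"claw":85.4},{"tx":0,"ty":15,"tz":-3,"ax":0,"ay":0,"az":0,"claw":85.4},{"tx":0,"ty":20,"tz":-4,"ax":0,"ay":0,"az":0,"claw":85.4},{"tx":0,"ty":25,"tz":-4,"ax":0,"ay":0,"az":0,"claw":85.4}]' >/dev/null
 python3 go.py 
python3 -m creep '[{"tx":0,"ty":4,"tz":-1,"ax":0,"ay":0,"az":0,"claw":85.4},{"tx":0,"ty":8,"tz":-2,"ax":0,"ay":0,"az":0,"claw":85.4},{"tx":0,"ty":12,"tz":-2,"ax":0,"ay":0,"az":0,"claw":85.4},{"tx":0,"ty":16,"tz":-2,"ax":0,"ay":0,"az":0,"claw":85.4},{"tx":0,"ty":20,"tz":-2,"ax":0,"ay":0,"az":0,"claw":85.4}]' >/dev/null
 python3 go.py 
 python3 look.py r scene >/dev/null; python3 bl.py r 240 195 400 300 .041; python3 -c "
import cv2
a=cv2.imread('pics/scene_r.png')[170:320,230:390];cv2.imwrite('pics/cr.png',cv2.resize(a,None,fx=5,fy=4,interpolation=2))"
```

```text
t 15.28 V xyz [-35.   94.3  17.4] jaw yaw rel V 0.0039 tilt [-0.001 -0.001 -1.   ]
F in V [-0.52  4.92  1.97] grip 1.001 j [-0.36  0.44  1.87  0.    0.83 -0.52]
t 15.9 V xyz [-34.7  73.8  19.3] jaw yaw rel V 0.0041 tilt [-0. -0. -1.]
F in V [-0.17  2.78  2.29] grip 0.998 j [-0.39  0.45  1.86  0.    0.84 -0.56]
yaw rel V 0.996 res 1.0 bbox 240 230 300 299
axis y_v at x_v=-20: -118.8
```

View pics/cr.png

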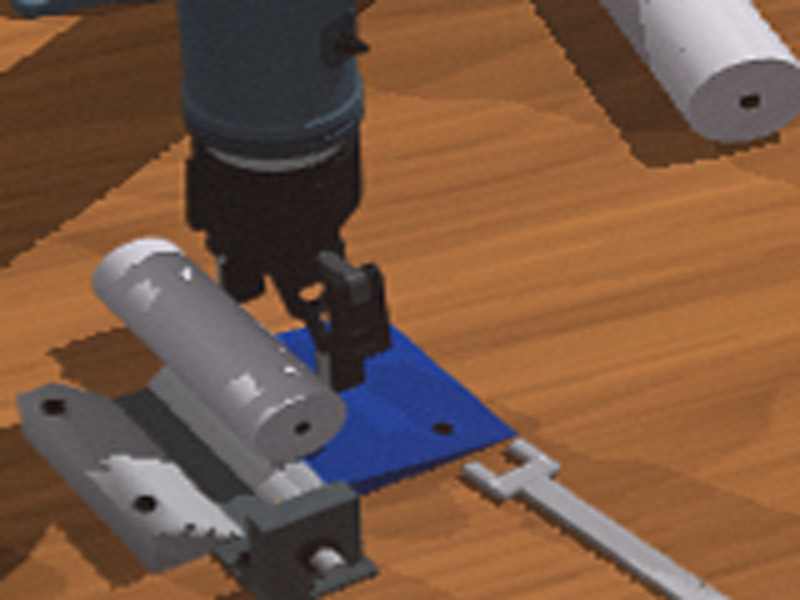

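```bash

python3 -m creep '[{"tx":0,"ty":3,"tz":1,"ax":0,"ay":0,"az":0,"claw":85.4},{"tx":0,"ty":6,"tz":1,"ax":0,"ay":0,"az":0,"claw":85.4},{"tx":0,"ty":8,"tz":2,"ax":0,"ay":0,"az":0,"claw":85.4},{"tx":0,"ty":10,"tz":2,"ax":0,"ay":0,"az":0,"claw":85.4},{"tx":0,"ty":12,"tz":2,"ax":0,"ay":0,"az":0,"claw":85.4}]' >/dev/null
 python3 go.py 
python3 -m creep '[{"tx":0,"ty":2,"tz":0,"ax":0,"ay":0,"az":0,"claw":85.4},{"tx":0,"ty":3,"tz":0,"ax":0,"ay":0,"az":0,"claw":85.4},{"tx":0,"ty":5,"tz":0,"ax":0,"ay":0,"az":0,"claw":85.4},{"tx":0,"ty":6,"tz":0,"ax":0,"ay":0,"az":0,"claw":85.4},{"tx":0,"ty":8,"tz":0,"ax":0,"ay":0,"az":0,"claw":85.4}]' >/dev/null
 python3 go.py 
 python3 look.py s scene >/dev/null; python3 -c "
import cv2
a=cv2.imread('pics/scene_s.png')[170:320,220:380];cv2.imwrite('pics/cs.png',cv2.resize(a,None,fx=5,fy=4,interpolation=2))"
```

```text
t 16.57 V xyz [-34.5  61.6  17.3] jaw yaw rel V 0.004 tilt [-0. -0. -1.]
F in V [ 1.64  0.82 -0.66] grip 1.0 j [-0.41  0.46  1.85 -0.    0.84 -0.58]
t 17.2 V xyz [-34.4  53.6  17.3] jaw yaw rel V 0.0041 tilt [ 0.  0. -1.]
F in V [ 0.16 -0.5   0.2 ] grip 1.003 j [-0.43  0.46  1.84 -0.    0.84 -0.59]
```

View pics/cs.png

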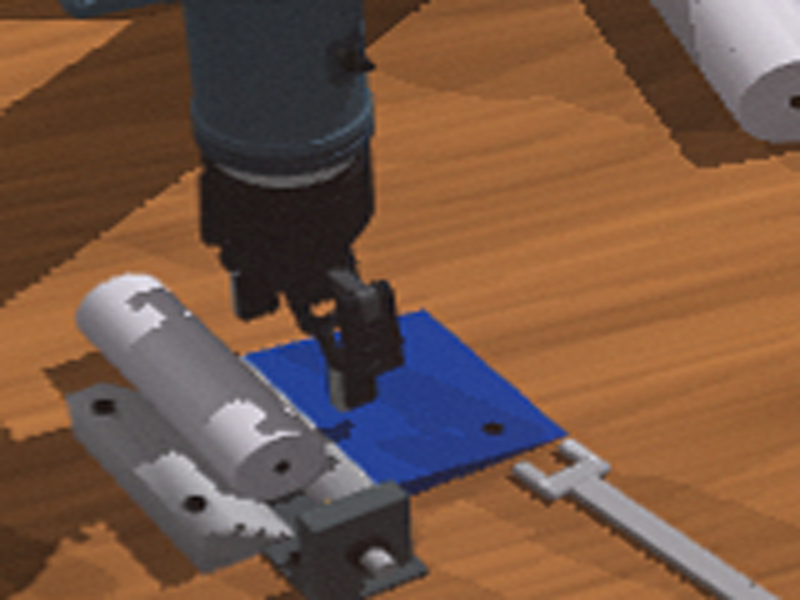

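```bash

python3 -m creep '[{"tx":0,"ty":-10,"tz":0,"ax":0,"ay":0,"az":0,"claw":85.4},{"tx":0,"ty":-25,"tz":-10,"ax":0,"ay":0,"az":0,"claw":85.4},{"tx":-5,"ty":-30,"tz":-40,"ax":0,"ay":0,"az":0,"claw":50},{"tx":-40,"ty":-20,"tz":-80,"ax":0,"ay":0,"az":0,"claw":0},{"tx":-80,"ty":0,"tz":-90,"ax":0,"ay":0,"az":0,"claw":0}]' >/dev/null
 python3 go.py -150 0 60
 python3 look.py t scene >/dev/null; python3 -c "
import cv2
a=cv2.imread('pics/scene_t.png')[170:320,220:380];cv2.imwrite('pics/ct.png',cv2.resize(a,None,fx=5,fy=4,interpolation=2))"
```

```text
t 17.88 V xyz [-113.5   53.8  110.2] jaw yaw rel V 0.0073 tilt [ 0.004  0.003 -1.   ]
F in V [ 0.48 -0.96  0.91] grip 0.377 j [-0.53  0.21  1.93  0.    1.   -0.69]
target [ 0.40891591 -0.18389773  0.06      ] shift tool mm [-37.1  53.4  50.2]
turn [ 0.003 -0.004  0.007]
```

View pics/ct.png

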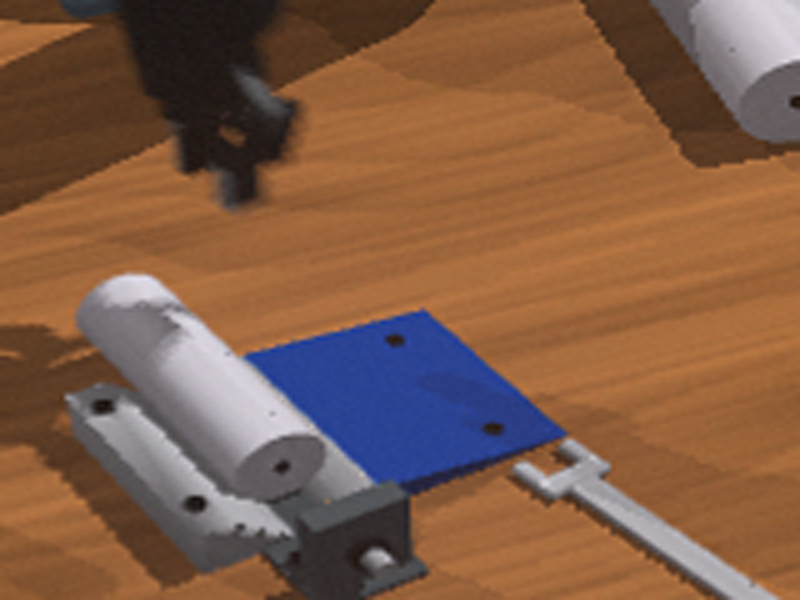

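```bash
python3 - <<'E'
from h import *;from bl import tov
c=load('scene','t')
print(tov(onz(c,[[276.6,286.4]],.031)), proj(c,[[.557+.08*np.cos(.16),-.16+.08*np.sin(.16),.031]]))
E
python3 -m creep '[{"tx":-15,"ty":20,"tz":0,"ax":0,"ay":0,"az":0,"claw":0},{"tx":-32,"ty":45,"tz":5,"ax":0,"ay":0,"az":0,"claw":0},{"tx":-37,"ty":54,"tz":35,"ax":0,"ay":0,"az":0,"claw":0},{"tx":-37,"ty":54,"tz":70,"ax":0,"ay":0,"az":0,"claw":0},{"tx":-37,"ty":54,"tz":92,"ax":0,"ay":0,"az":0,"claw":0}]' >/dev/null
 python3 go.py -140 0 18
 python3 look.py u scene top >/dev/null; python3 -c "
import cv2
a=cv2.imread('pics/scene_u.png')[170:320,200:360];cv2.imwrite('pics/cu.png',cv2.resize(a,None,fx=5,fy=4,interpolation=2))
a=cv2.imread('pics/top_u.png')[190:310,310:440];cv2.imwrite('pics/cu2.png',cv2.resize(a,None,fx=5,fy=5,interpolation=2))"
```

```text
[[40.8  2.8]] [[284.21981712 297.73694566]]
t 18.55 V xyz [-151.6    0.5   14.5] jaw yaw rel V 0.004 tilt [-0.001 -0.001 -1.   ]
F in V [-0.17  0.19 -0.34] grip 0.002 j [-0.67  0.36  2.04  0.    0.75 -0.84]
target [ 0.41878818 -0.18230455  0.018     ] shift tool mm [11.6  0.6 -3.5]
turn [-0.001  0.001  0.004]
```

View pics/cu.png

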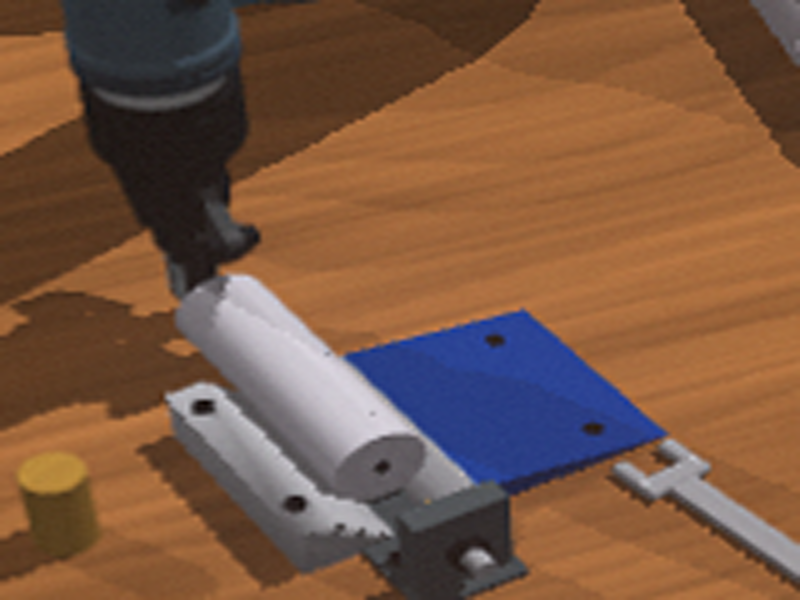

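View pics/cu2.png

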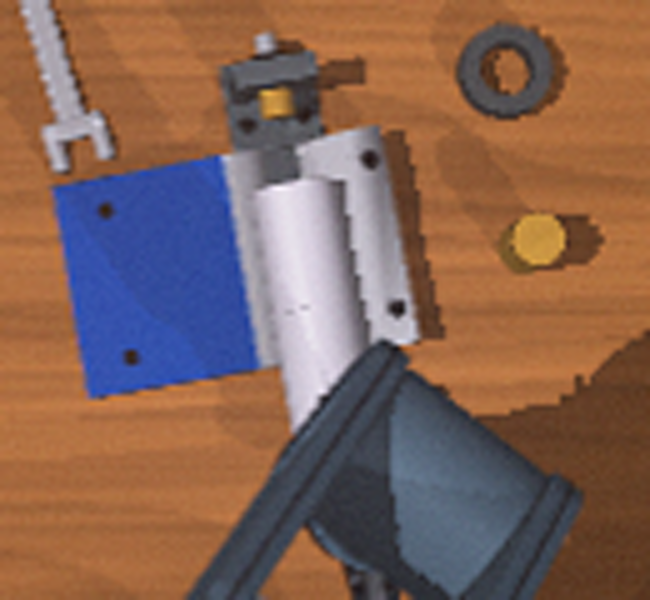

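```bash

python3 -m creep '[{"tx":3,"ty":0,"tz":-1,"ax":0,"ay":0,"az":0,"claw":0},{"tx":6,"ty":0,"tz":-2,"ax":0,"ay":0,"az":0,"claw":0},{"tx":9,"ty":0,"tz":-3,"ax":0,"ay":0,"az":0,"claw":0},{"tx":12,"ty":0,"tz":-4,"ax":0,"ay":0,"az":0,"claw":0},{"tx":14,"ty":0,"tz":-4,"ax":0,"ay":0,"az":0,"claw":0}]' >/dev/null
 python3 go.py
python3 -m creep '[{"tx":2,"ty":0,"tz":0,"ax":0,"ay":0,"az":0,"claw":0},{"tx":4,"ty":0,"tz":0,"ax":0,"ay":0,"az":0,"claw":0},{"tx":6,"ty":0,"tz":0,"ax":0,"ay":0,"az":0,"claw":0},{"tx":8,"ty":0,"tz":0,"ax":0,"ay":0,"az":0,"claw":0},{"tx":10,"ty":0,"tz":0,"ax":0,"ay":0,"az":0,"claw":0}]' >/dev/null
 python3 go.py
 python3 look.py v scene >/dev/null; python3 -c "
import cv2
a=cv2.imread('pics/scene_v.png')[170:320,200:360];cv2.imwrite('pics/cv.png',cv2.resize(a,None,fx=5,fy=4,interpolation=2))"
```

```text
t 19.27 V xyz [-137.    -0.8   19.6] jaw yaw rel V 0.0042 tilt [ 0.  0. -1.]
F in V [-4.87 -1.29  3.89] grip -0.003 j [-0.65  0.37  2.   -0.    0.77 -0.82]
t 19.9 V xyz [-1.297e+02  1.000e-01  1.890e+01] jaw yaw rel V 0.0047 tilt [-0.005 -0.002 -1.   ]
F in V [-9.33 -1.26  5.28] grip -0.001 j [-0.64  0.38  1.98 -0.    0.78 -0.8 ]
```

View pics/cv.png

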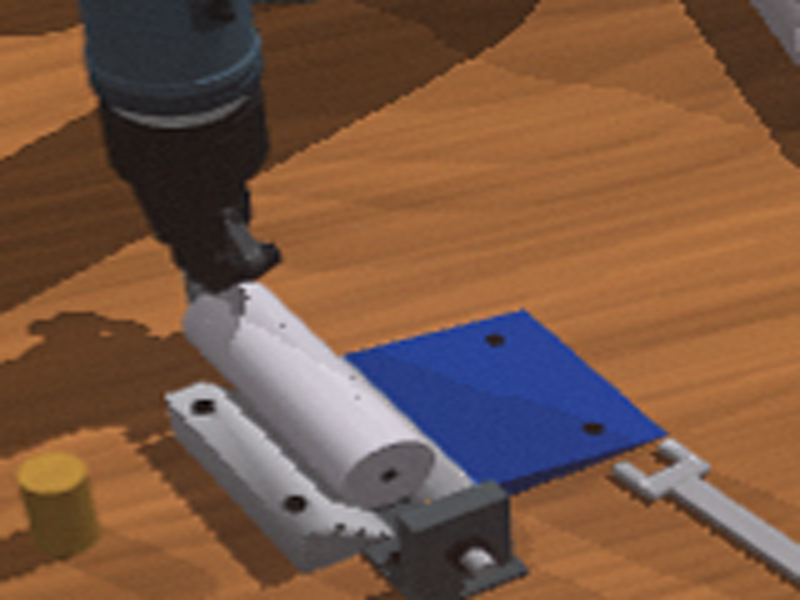

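```bash

python3 -m creep '[{"tx":-3,"ty":0,"tz":0,"ax":0,"ay":0,"az":0,"claw":0},{"tx":-7,"ty":0,"tz":-2,"ax":0,"ay":0,"az":0,"claw":0},{"tx":-7,"ty":0,"tz":-5,"ax":0,"ay":0,"az":0,"claw":0},{"tx":-4,"ty":0,"tz":-6,"ax":0,"ay":0,"az":0,"claw":0},{"tx":-3,"ty":0,"tz":-6,"ax":0,"ay":0,"az":0,"claw":0}]' >/dev/null
 python3 go.py;  python3 look.py w scene >/dev/null; python3 -c "
import cv2
a=cv2.imread('pics/scene_w.png')[200:300,205:305];cv2.imwrite('pics/cw.png',cv2.resize(a,None,fx=7,fy=6,interpolation=2))"
python3 -m creep '[{"tx":1,"ty":0,"tz":0,"ax":0,"ay":0,"az":0,"claw":0},{"tx":2,"ty":0,"tz":0,"ax":0,"ay":0,"az":0,"claw":0},{"tx":3,"ty":0,"tz":0,"ax":0,"ay":0,"az":0,"claw":0},{"tx":5,"ty":0,"tz":0,"ax":0,"ay":0,"az":0,"claw":0},{"tx":7,"ty":0,"tz":0,"ax":0,"ay":0,"az":0,"claw":0}]' >/dev/null
 python3 go.py
```

```text
t 20.57 V xyz [-129.7   -0.9   25.5] jaw yaw rel V 0.0041 tilt [ 0.001  0.001 -1.   ]
F in V [-0.32 -0.47  0.74] grip 0.003 j [-0.64  0.36  1.98  0.    0.79 -0.8 ]
t 21.25 V xyz [-125.6   -0.    25. ] jaw yaw rel V 0.0047 tilt [-0.005 -0.002 -1.   ]
F in V [-10.36  -1.9    5.24] grip 0.001 j [-0.63  0.37  1.97 -0.    0.8  -0.79]
```

View pics/cw.png

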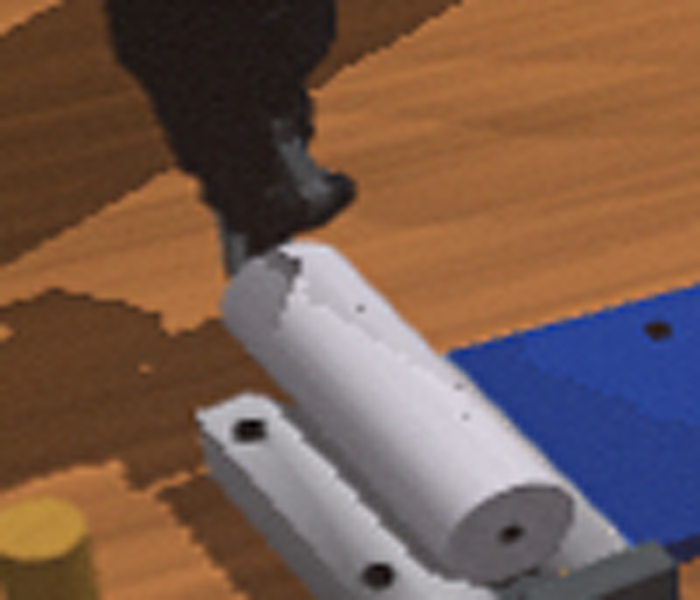

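```bash

python3 -m creep '[{"tx":1,"ty":0,"tz":-0.5,"ax":0,"ay":0,"az":0,"claw":0},{"tx":3,"ty":0,"tz":-1,"ax":0,"ay":0,"az":0,"claw":0},{"tx":5,"ty":0,"tz":-1,"ax":0,"ay":0,"az":0,"claw":0},{"tx":7,"ty":0,"tz":-1,"ax":0,"ay":0,"az":0,"claw":0},{"tx":9,"ty":0,"tz":-1,"ax":0,"ay":0,"az":0,"claw":0}]' >/dev/null
 python3 go.py;  python3 look.py x scene >/dev/null; python3 -c "
import cv2
a=cv2.imread('pics/scene_x.png')[200:320,205:325];cv2.imwrite('pics/cx.png',cv2.resize(a,None,fx=6,fy=5,interpolation=2))"
```

```text
t 21.88 V xyz [-116.2    0.5   25.4] jaw yaw rel V 0.0045 tilt [-0.004 -0.003 -1.   ]
F in V [-6.45 -0.85 -0.75] grip -0.001 j [-0.62  0.38  1.95 -0.    0.81 -0.78]
```

View pics/cx.png

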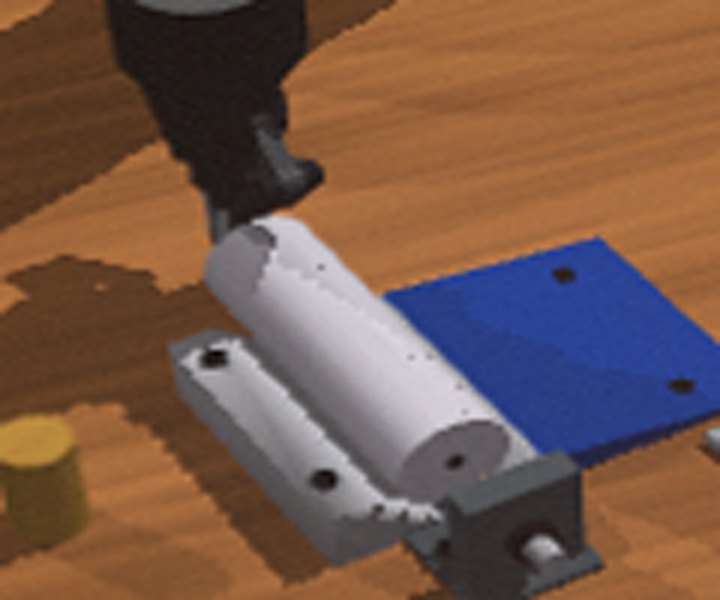

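```bash

python3 -m creep '[{"tx":2,"ty":0,"tz":0,"ax":0,"ay":0,"az":0,"claw":0},{"tx":4,"ty":0,"tz":0,"ax":0,"ay":0,"az":0,"claw":0},{"tx":6,"ty":0,"tz":0,"ax":0,"ay":0,"az":0,"claw":0},{"tx":8,"ty":0,"tz":0,"ax":0,"ay":0,"az":0,"claw":0},{"tx":10,"ty":0,"tz":0,"ax":0,"ay":0,"az":0,"claw":0}]' >/dev/null
 python3 go.py
python3 -m creep '[{"tx":1,"ty":0,"tz":0,"ax":0,"ay":0,"az":0,"claw":0},{"tx":2,"ty":0,"tz":0,"ax":0,"ay":0,"az":0,"claw":0},{"tx":3,"ty":0,"tz":0,"ax":0,"ay":0,"az":0,"claw":0},{"tx":4,"ty":0,"tz":0,"ax":0,"ay":0,"az":0,"claw":0},{"tx":5,"ty":0,"tz":0,"ax":0,"ay":0,"az":0,"claw":0}]' >/dev/null
 python3 go.py;  python3 look.py y scene top>/dev/null; python3 -c "
import cv2
a=cv2.imread('pics/scene_y.png')[200:320,205:325];cv2.imwrite('pics/cy.png',cv2.resize(a,None,fx=6,fy=5,interpolation=2))
a=cv2.imread('pics/top_y.png')[190:290,320:420];cv2.imwrite('pics/cy2.png',cv2.resize(a,None,fx=6,fy=6,interpolation=2))"
```

```text
t 22.55 V xyz [-106.3    0.5   25.4] jaw yaw rel V 0.0045 tilt [-0.004 -0.003 -1.   ]
F in V [-6.76  0.38  0.4 ] grip 0.002 j [-0.6   0.39  1.93 -0.    0.82 -0.76]
t 23.18 V xyz [-101.4    0.5   25.5] jaw yaw rel V 0.0045 tilt [-0.004 -0.002 -1.   ]
F in V [-5.83 -0.34  0.63] grip -0.002 j [-0.59  0.4   1.92 -0.    0.83 -0.76]
```

View pics/cy.png

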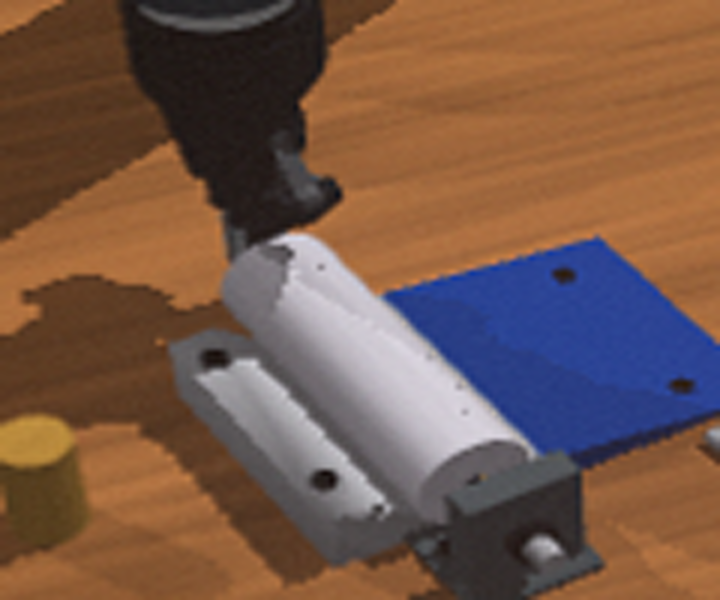

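View pics/cy2.png

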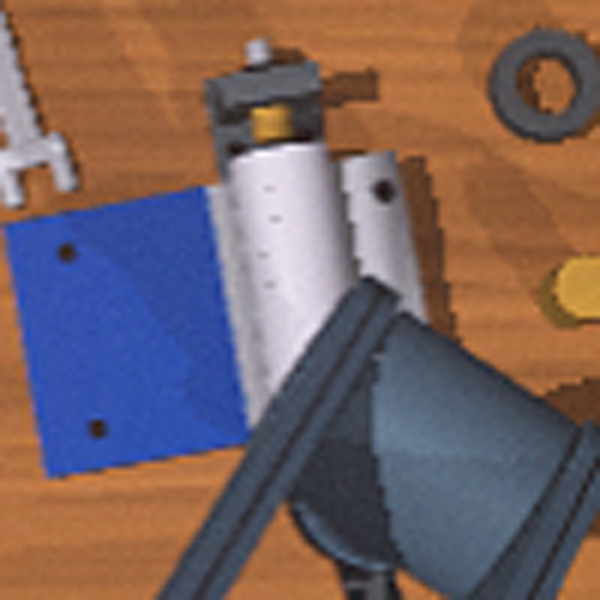

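```bash

python3 -m creep '[{"tx":0.6,"ty":0,"tz":0,"ax":0,"ay":0,"az":0,"claw":0},{"tx":1.2,"ty":0,"tz":0,"ax":0,"ay":0,"az":0,"claw":0},{"tx":1.8,"ty":0,"tz":0,"ax":0,"ay":0,"az":0,"claw":0},{"tx":2.4,"ty":0,"tz":0,"ax":0,"ay":0,"az":0,"claw":0},{"tx":3,"ty":0,"tz":0,"ax":0,"ay":0,"az":0,"claw":0}]' >/dev/null
 python3 go.py
```

```text
t 23.9 V xyz [-98.5   0.6  25.4] jaw yaw rel V 0.0045 tilt [-0.005 -0.003 -1.   ]
F in V [-7.04 -0.91  0.05] grip 0.004 j [-0.59  0.4   1.91 -0.    0.83 -0.75]
```

```bash

python3 -m creep '[{"tx":0.4,"ty":0,"tz":0,"ax":0,"ay":0,"az":0,"claw":0},{"tx":0.8,"ty":0,"tz":0,"ax":0,"ay":0,"az":0,"claw":0},{"tx":1.2,"ty":0,"tz":0,"ax":0,"ay":0,"az":0,"claw":0},{"tx":1.6,"ty":0,"tz":0,"ax":0,"ay":0,"az":0,"claw":0},{"tx":2,"ty":0,"tz":0,"ax":0,"ay":0,"az":0,"claw":0}]' >/dev/null
 python3 go.py
```

```text
t 24.52 V xyz [-96.5   0.6  25.4] jaw yaw rel V 0.0044 tilt [-0.005 -0.003 -1.   ]
F in V [-7.35 -1.23  1.23] grip -0.003 j [-0.59  0.41  1.91 -0.    0.83 -0.75]
```

```bash

python3 -m creep '[{"tx":0.4,"ty":0,"tz":0,"ax":0,"ay":0,"az":0,"claw":0},{"tx":0.8,"ty":0,"tz":0,"ax":0,"ay":0,"az":0,"claw":0},{"tx":1.2,"ty":0,"tz":0,"ax":0,"ay":0,"az":0,"claw":0},{"tx":1.6,"ty":0,"tz":0,"ax":0,"ay":0,"az":0,"claw":0},{"tx":2,"ty":0,"tz":0,"ax":0,"ay":0,"az":0,"claw":0}]' >/dev/null
 python3 go.py;python3 look.py z top>/dev/null; python3 -c "
import cv2
a=cv2.imread('pics/top_z.png')[190:290,320:420];cv2.imwrite('pics/cz2.png',cv2.resize(a,None,fx=6,fy=6,interpolation=2))"
```

```text
t 25.15 V xyz [-94.9   0.6  25.4] jaw yaw rel V 0.0047 tilt [-0.005 -0.003 -1.   ]
F in V [-8.65 -0.84  1.98] grip 0.002 j [-0.58  0.41  1.91 -0.    0.83 -0.75]
```

View pics/cz2.png

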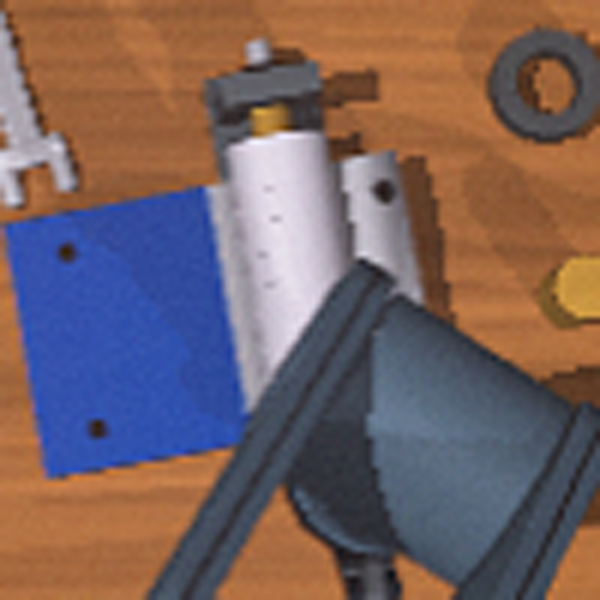

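```bash

python3 -m creep '[{"tx":0.3,"ty":0,"tz":0,"ax":0,"ay":0,"az":0,"claw":0},{"tx":0.6,"ty":0,"tz":0,"ax":0,"ay":0,"az":0,"claw":0},{"tx":0.9,"ty":0,"tz":0,"ax":0,"ay":0,"az":0,"claw":0},{"tx":1.2,"ty":0,"tz":0,"ax":0,"ay":0,"az":0,"claw":0},{"tx":1.2,"ty":0,"tz":0,"ax":0,"ay":0,"az":0,"claw":0}]' >/dev/null
 python3 go.py
```

```text
t 25.82 V xyz [-94.9   0.6  25.4] jaw yaw rel V 0.0051 tilt [-0.008 -0.003 -1.   ]
F in V [-13.11  -2.49   5.06] grip 0.002 j [-0.58  0.41  1.9  -0.    0.84 -0.75]
```

```bash

python3 -m creep '[{"tx":-1,"ty":0,"tz":0,"ax":0,"ay":0,"az":0,"claw":0},{"tx":-3,"ty":0,"tz":0,"ax":0,"ay":0,"az":0,"claw":0},{"tx":-8,"ty":0,"tz":0,"ax":0,"ay":0,"az":0,"claw":0},{"tx":-18,"ty":0,"tz":0,"ax":0,"ay":0,"az":0,"claw":0},{"tx":-40,"ty":0,"tz":-10,"ax":0,"ay":0,"az":0,"claw":0}]' >/dev/null
python3 -m creep '[{"tx":-20,"ty":0,"tz":-30,"ax":0,"ay":0,"az":0,"claw":0},{"tx":-40,"ty":0,"tz":-70,"ax":0,"ay":0,"az":0,"claw":0},{"tx":-60,"ty":0,"tz":-110,"ax":0,"ay":0,"az":0,"claw":0},{"tx":-60,"ty":0,"tz":-150,"ax":0,"ay":0,"az":0,"claw":0},{"tx":-60,"ty":0,"tz":-160,"ax":0,"ay":0,"az":0,"claw":0}]' >/dev/null
 python3 go.py;python3 look.py end top scene>/dev/null; python3 -c "
import cv2
a=cv2.imread('pics/top_end.png')[190:290,320:420];cv2.imwrite('pics/ce2.png',cv2.resize(a,None,fx=6,fy=6,interpolation=2))
a=cv2.imread('pics/scene_end.png')[200:320,205:325];cv2.imwrite('pics/ce1.png',cv2.resize(a,None,fx=6,fy=5,interpolation=2))"
```

```text
t 27.07 V xyz [-190.5   -2.1  198.9] jaw yaw rel V 0.0036 tilt [ 0.004  0.005 -1.   ]
F in V [ 0.34 -0.63  0.08] grip 0.0 j [-0.75  0.04  1.88  0.    1.21 -0.91]
```

View pics/ce2.png

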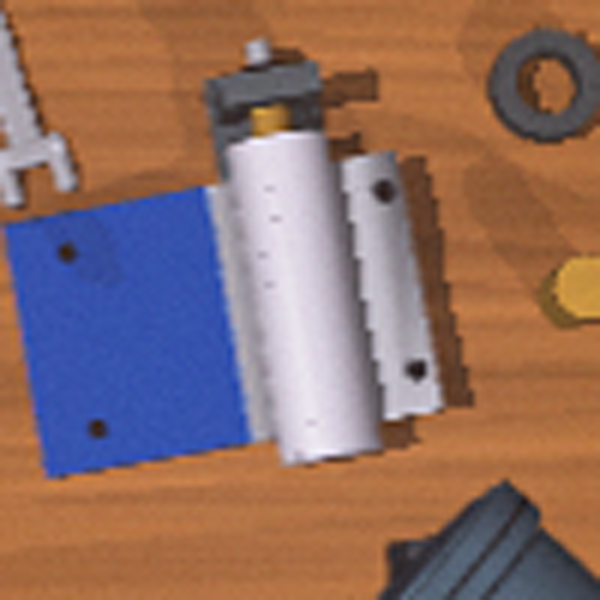

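View pics/ce1.png

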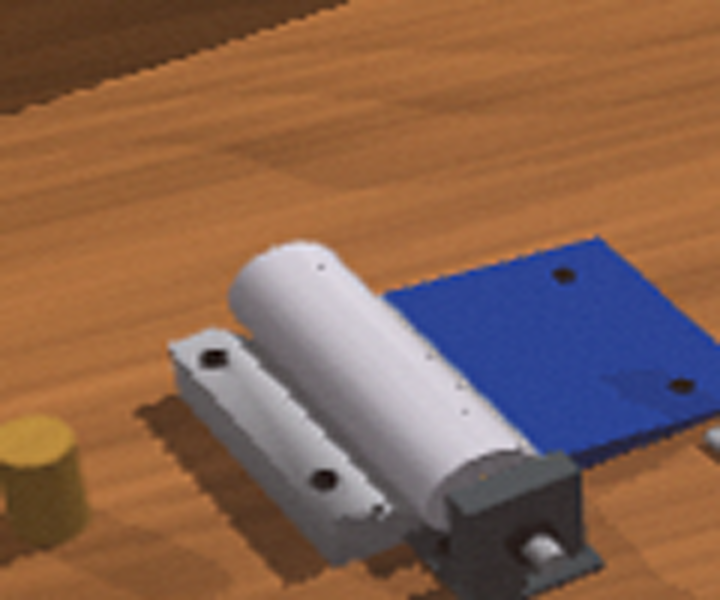

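View pics/scene_end.png

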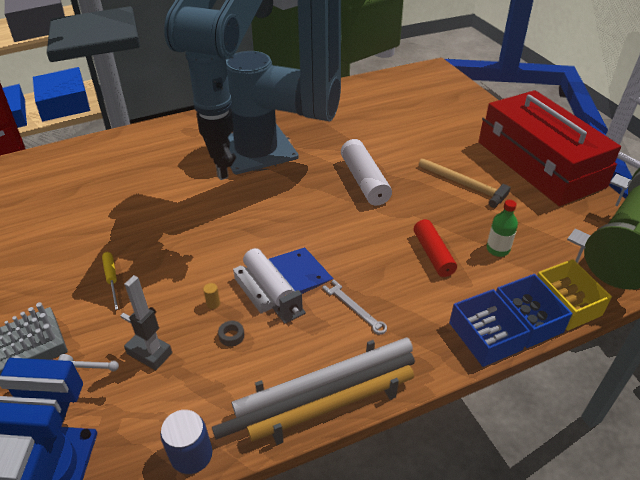

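```bash
python3 -c "
from bench import bot
print(bot.hand_in()); s=bot.state(); print(s['time'],s['contact_force'])"
```

```text
the job is handed in; nothing more can be done
None
the job is handed in; nothing more can be done
```

The blank is lying seated in the V-block and home against the brass stop, and I handed the job in at about 27 s of the 67 s allowed. No verdict came back, and the robot's state could not be read after hand-in.

**How it went:**
- **First push:** pushing on the side of the blank rolled it without straightening it.
- **Straightening:** I pushed the blank about 35 mm along the bench by its stop-side end. That made room for the sideways drift and cut the skew from about 0.17 to 0.11 rad.
- **Rolling up:** with two open fingers behind it, I rolled it to the wedge, where it squared up. It then went up the slope, over the lip and dropped into the V.
- **Pushing home:** with the fingers shut, I pushed its end face until it stopped. It was never gripped or lifted.

**Last checks:**
- **Home:** the fingers stopped moving 94.9 mm from the V's centre, against about 94.5 mm expected. The push force rose from about 7 N to 13 N.
- **Pictures:** the final views show the blank parallel in the V with its end on the brass button. The other things on the bench look unmoved; I checked those only by eye.
- **Robot clear:** it was well away from everything, with about zero force reading.

**What disagreed or was off:**
- **Camera calibration:** the two cameras disagreed by about 2 to 5 mm on the blank's position.
- **End push force:** at the start of the final push the fingers pressed down on the end with about 5 N and pushed with 9 to 10 N. I backed off, raised the tool and carried on at about 6 to 7 N. Sliding was expected to take 2 to 6 N.

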